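# Skewer the washed seal rings and hang them on the drip stand

## Robot

A 6-joint arm with a two-finger parallel gripper is mounted at the origin on the work surface. World frame = base frame: x ahead of the robot, y to its left, z up, the work surface at z = 0. Lengths are in mm, angles in degrees, forces in N, time in s.
With the tool pointing down it reaches from about 350 to 850 mm from the base axis. Payload 8.1 kg.
Tool frame: the origin (TCP) lies midway between the tips of the shut fingers; the grasp point (between the pads) lies 19 mm behind it; z points along the fingers, y is the line along which they close (so a half turn about z gives the same grasp; the last joint's range is limited). The gripper opens to 85 mm and grips with 20 to 120 N. Pads are 22 mm wide; open, the fingers measure 114 mm over their backs; the gripper's body (76 mm by 85 mm) begins 54 mm behind the grasp point. The pads swing forward as they close: fully open they stand 13 mm farther back than shut.
Start: joints at [-78.404, 7.471, 85.268, -0, 87.261, -4.893], TCP at [170.326, -575.321, 206.092] pointing down, gripper open.
Joint ranges: [-169.43, 169.43], [-51.17, 129.36], [1.28, 143.12], [-76.62, 256.62], [0, 156.53], [-152.29, 152.29]. Speed limits (degrees/s): [136.94, 136.94, 159.86, 180, 180, 180].

## Interface

Orientations are given as [roll, pitch, yaw] about the fixed x, y, z axes, in that order (R = Rz(yaw) Ry(pitch) Rx(roll)).
In Python, from bench import r gives the robot as it stands.
- The arm moves only by the tool apply_moves, never from a script. Its argument "steps" is a list of rows, each a list of 7 numbers: the opening, from -1 (shut) to 1 (fully open), then the shift along the tool's x, y, z in mm, then the turn, a rotation vector about the tool's x, y, z in units of 5 degrees (1.0 is 5 degrees). A call has exactly 8 rows; each row shifts and turns the commanded pose from where the row before left it, along the tool's axes as they then stand; what a row does not reach is not made up. A row lasts 1/10 s, in which the tool goes at most 50 mm and 8.59 degrees, less where a joint would pass 70% of its speed; a pose out of reach is approached as far as the arm can. A call is refused whole if a number of a shift passes 50 or a number of a turn 1, either way. A call with a gripper value outside its range is refused whole. The fingers move at their own pace and stop on an object; "squeeze" is the grip in N (left out, the last holds). Time passes only in rows, so rows that do not move let the fingers close, or fill a call up. It gives the time, the measured TCP pose, the force, the opening and the grip force at its end, in the units of the state.
- r.sense(): the state, without advancing time (a new reading comes with each control period).
- r.snapshot(name): name is "scene" or "side" or "wrist"; returns a dict with "color" (480x640x3 uint8, blue, green, red), "depth" (480x640 float32, mm along the optical axis (not along the pixel's ray), 0 where there is no reading), "mtx" (3x3 intrinsics, pixels), "T" (4x4, takes a point from camera to world coordinates); the wrist camera has in their place "hand_eye" (4x4, takes a point from camera to tool coordinates, whose origin is the TCP and whose axes are the flange's). Camera axes: x right, y down, z forward; pixel columns grow to the right and rows downward; lengths in mm; the calibration is good to about 2 mm. A picture is of the moment at which its call begins: read the wrist's pose just before it.
- r.hand_in(): hands the job in; it is judged then, once.
The state is a dict: "time": time; "joint_pos": joint angles; "qd": joint speeds; "joint_efforts": joint torques, N m; "tool_pos": TCP position; "tcp_rot": TCP orientation; "ft_force": force on the tool from outside, world axes, zero at the start; "wrist_torque": the same for the moment, N m; "finger_gap": finger opening in mm; "grip_force": force on a finger pad.
Only numpy, scipy, OpenCV 4.12 (cv2) and the standard library are available. Lean on these libraries where they do the work, as an engineer would, in place of code of your own. Each camera call takes 0.05 s, during which the arm holds its last target. There are 200 camera calls.

## Task

Take the red-handled skewer from its rest, thread it gently through all three blue seal rings standing in the rack and lift them off together as one stack. Then lay the skewer across the two V-notch posts of the drip stand, so that the rings hang between the posts, and let go; feel your way in without ramming the rings, do not touch them with the gripper, and leave the other things where they are.

Things in the scene. Friction and masses are not known exactly. Their poses are not given: they have to be found in the camera images.
- skewer: Skewer, about 150 g, balanced 25 mm ahead of its origin. Red handle 80 long, 20 wide, 24 high (mm). Origin: centre of the handle's front face, where the shaft pivots; x along the handle's axis to the front (handle at x -80..0), z up. Ahead: brass collar radius 11 (x 0..6), shaft radius 4.5, bulb radius 7.2 at x 128..140, its nose flat (radius 6.8); the bulb keeps hanging rings on.
- skewer_grip (a point): Middle of the skewer's handle, 40 mm behind its origin: grip here across the 20 mm width. The shaft is loose in the handle: it stands askew to the left or right (about the handle's z, never up or down) by 0.02 to 0.085 rad, the nose 3 to 12 mm beside the axis. Which way and how much is not reported. Friction keeps it so until the nose is pushed sideways with about 3.5 N (stops at 0.095).
- rest: Low fixed rest on which the skewer starts, its axis 37 mm above the table and pointing to the robot's left, give or take: a black rib 60 x 12 mm, 25 mm high, under the handle, which is free on both sides, and a cross-bar under the shaft 135 mm ahead; then a thin pin 32 mm high, to one side of which the bulb lies. Origin: on the table under the rib's centre; x towards the cross-bar.
- rack: Fixed rack with three rings on edge; base 90 x 70 mm. White fins 10 mm thick, 70 mm high, at x -33, -11, 11 and 33 mm leave slots 12 mm wide for the rings, and a gap 42 mm wide along the middle for the skewer. Origin: on the table under its centre; x along the bores' common axis; its -x end faces the robot's right; both ends are open. Rack and stand may change places.
- rack_axis (a point): Point on the common axis of the three bores, 60 mm above the rack's origin, at the middle ring; axes as the rack's.
- ring0: Blue seal ring in the slot at rack x = -22 mm, outer diameter 50, bore 17, thickness 10 mm, about 35 g, stands on edge loosely. Origin: centre of the bore; x along the bore's axis.
- ring1: Blue seal ring like ring0, in the slot at rack x = 0.
- ring2: Blue seal ring like ring0, in the slot at rack x = 22 mm.
- stand: Fixed drip stand: white tray 150 x 80 x 14 mm, two dark steel posts at x = -50 and 50 mm, 6 mm thick, each with a 90 degree V-notch open upwards, 37 mm wide at its top (92 mm high). Origin: on the table under its centre; x from post to post, roughly to the robot's left.
- stand_axis (a point): Middle between the two notches, 80 mm above the stand's origin, where the axis of the seated shaft runs along the stand's x. With the skewer's origin at x = -67 mm (or 67 mm, turned round) collar and bulb stand outside the posts and the posts carry the shaft 17 and 117 mm from the skewer's origin: the rings must sit on the shaft between these.
- spare_ring: Bystander: black ring lying flat, diameter 60, 10 high. Origin: centre of underside. Leave alone.
- wrench: Bystander: steel wrench lying on the table. Leave alone.
- screwdriver: Bystander: screwdriver lying on the table. Leave alone.
- bottle: Bystander: white bottle, diameter 66, 170 high. Origin: centre of underside. Leave alone.
- jar: Bystander: amber jar, diameter 70, 80 high. Origin: centre of underside. Leave alone.
- fitting: Bystander: brass fitting, diameter 36, 40 high. Origin: centre of underside. Leave alone.
There are look-alikes about, which are no part of the job. What is shaped like the ring0 but green or orange is not meant.

How it is judged (in metres and radians):
On the way, in this order (a step that is already met when the one before it is completed fails the run):
1. the skewer is through all three rings, which still stand in the rack (ring centres within 46 mm of the rack's centre along x, below 70 mm) (x of ring0 in the frame of skewer between 0.008 and 0.128 m and y of ring0 in the frame of skewer between -0.016 and 0.016 m and z of ring0 in the frame of skewer between -0.016 and 0.016 m and x of ring1 in the frame of skewer between 0.008 and 0.128 m and y of ring1 in the frame of skewer between -0.016 and 0.016 m and z of ring1 in the frame of skewer between -0.016 and 0.016 m and x of ring2 in the frame of skewer between 0.008 and 0.128 m and y of ring2 in the frame of skewer between -0.016 and 0.016 m and z of ring2 in the frame of skewer between -0.016 and 0.016 m and x of ring0 in the frame of rack between -0.046 and 0.046 m and height (world z) of each of ring0, ring1, ring2 below 0.07 m and x of ring1 in the frame of rack between -0.046 and 0.046 m and x of ring2 in the frame of rack between -0.046 and 0.046 m), for 0.1 s.
2. all three rings are lifted on the skewer, their centres above 110 mm (x of ring0 in the frame of skewer between 0.008 and 0.128 m and y of ring0 in the frame of skewer between -0.016 and 0.016 m and z of ring0 in the frame of skewer between -0.016 and 0.016 m and x of ring1 in the frame of skewer between 0.008 and 0.128 m and y of ring1 in the frame of skewer between -0.016 and 0.016 m and z of ring1 in the frame of skewer between -0.016 and 0.016 m and x of ring2 in the frame of skewer between 0.008 and 0.128 m and y of ring2 in the frame of skewer between -0.016 and 0.016 m and z of ring2 in the frame of skewer between -0.016 and 0.016 m and height (world z) of each of ring0, ring1, ring2 above 0.11 m), for 0.2 s.
At the end, for the whole second after the job is handed in: All three rings are on the shaft and between the posts (centres within 46 mm of the stand's centre); the skewer rests in both notches: origin 56-78 mm from the stand's centre along x, 10 mm sideways, 74-87 mm high, handle within 0.15 rad of the stand's x; all at rest (0.02-0.03 m/s), let go (x of ring0 in the frame of skewer between 0.008 and 0.128 m and y of ring0 in the frame of skewer between -0.016 and 0.016 m and z of ring0 in the frame of skewer between -0.016 and 0.016 m and x of ring1 in the frame of skewer between 0.008 and 0.128 m and y of ring1 in the frame of skewer between -0.016 and 0.016 m and z of ring1 in the frame of skewer between -0.016 and 0.016 m and x of ring2 in the frame of skewer between 0.008 and 0.128 m and y of ring2 in the frame of skewer between -0.016 and 0.016 m and z of ring2 in the frame of skewer between -0.016 and 0.016 m and (x of skewer in the frame of stand between -0.078 and -0.056 m or x of skewer in the frame of stand between 0.056 and 0.078 m) and y of skewer in the frame of stand between -0.01 and 0.01 m and z of skewer in the frame of stand between 0.074 and 0.087 m and angle between the x axis of skewer and the x axis of stand, either way round below 0.15 rad and linear speed of skewer below 0.02 m/s and x of ring0 in the frame of stand between -0.046 and 0.046 m and linear speed of each of ring0, ring1, ring2 below 0.03 m/s and x of ring1 in the frame of stand between -0.046 and 0.046 m and x of ring2 in the frame of stand between -0.046 and 0.046 m); the robot touches nothing.
It fails at once if the skewer presses on a ring with more than 18 N (contact force between skewer and ring0 above 18 N or contact force between skewer and ring1 above 18 N or contact force between skewer and ring2 above 18 N).
It fails at once if the gripper touches a ring (contact force between any of the fingers, the arm and ring0 above 0.3 N or contact force between any of the fingers, the arm and ring1 above 0.3 N or contact force between any of the fingers, the arm and ring2 above 0.3 N).
It fails at once if a bystander is moved by more than 25 mm (distance of any of spare_ring, wrench, screwdriver, bottle, jar, fitting from where it was at the start of the episode above 0.025 m).
It also fails if it takes over 72 s, if anything falls off the work surface, if the arm or the gripper's body presses on something with over 40 N, if the wrist force passes 120 N, or if a joint passes its speed limit or range.

## Working session

There is one attempt and no reset: what is moved stays moved. The work goes in short steps, Python scripts to look and compute and a tool call to move; the robot and the scene stay as the last step left them, time stands still between calls to the robot, and variables do not carry over. Pictures are saved under pics/ and viewed, at most 11 in all, crops included, and the job is handed in when it is done.

Besides the shell and the picture viewer there is one more tool, called after ">>>" as name([rows], argument=value, ...), one row to a line, values as JSON. apply_moves: Moves the arm, as the interface text tells. Its arguments: {"type":"object","properties":{"steps":{"type":"array"},"squeeze":{"type":"number"}},"required":["steps"]}

```bash
ls; mkdir -p pics; python3 - <<'E'
from bench import r
import cv2,numpy as np,pickle
s=r.sense();print(s)
d={}
for n in("scene","side"):
    d[n]=r.snapshot(n);cv2.imwrite(f"pics/{n}0.png",d[n]["color"]);print(n,d[n]["mtx"],d[n]["T"])
pickle.dump(d,open("d0.pkl","wb"))
E
```

```text
pics
{'time': 0.0, 'joint_pos': array([-7.84066317e+01,  7.51475799e+00,  8.53328692e+01, -1.14901146e-03,
        8.72616566e+01, -4.89310484e+00]), 'qd': array([ 0.03368865, -0.07667495, -0.0194464 ,  0.07713286,  0.03058737,
       -0.01370508]), 'joint_efforts': array([-2.82697212e-03, -5.69395173e+01, -5.00560462e+01, -6.62418315e-04,
        1.45097214e-02,  2.37027422e-05]), 'tool_pos': array([ 170.16059238, -574.71271472,  205.01373265]), 'tcp_rot': array([-1.79891017e+02, -8.17816831e-03,  1.64865214e+01]), 'ft_force': array([ 0.11556098,  0.1645692 , -1.11071584]), 'wrist_torque': array([ 0.05086414,  0.07121534, -0.02427042]), 'grip_force': 0.0, 'finger_gap': 85.13386902774047}
scene [[534.24706577   0.         320.71973433]
 [  0.         534.24706577 241.56248982]
 [  0.           0.           1.        ]] [[ 5.89201617e-01  4.49569758e-01 -6.71363156e-01  1.27064985e+03]
 [ 8.07617958e-01 -3.52765125e-01  4.72556876e-01 -4.82763680e+02]
 [-2.43862272e-02 -8.20636216e-01 -5.70930392e-01  6.86858350e+02]
 [ 0.00000000e+00  0.00000000e+00  0.00000000e+00  1.00000000e+00]]
side [[595.98453577   0.         319.15124046]
 [  0.         595.98453577 240.77265564]
 [  0.           0.           1.        ]] [[-7.99742585e-01 -3.22658682e-01  5.06263936e-01 -1.41947983e+02]
 [-6.00179019e-01  4.09997131e-01 -6.86795092e-01  9.61329233e+02]
 [ 1.40336377e-02 -8.53108274e-01 -5.21545136e-01  8.22665708e+02]
 [ 0.00000000e+00  0.00000000e+00  0.00000000e+00  1.00000000e+00]]
```

View pics/scene0.png

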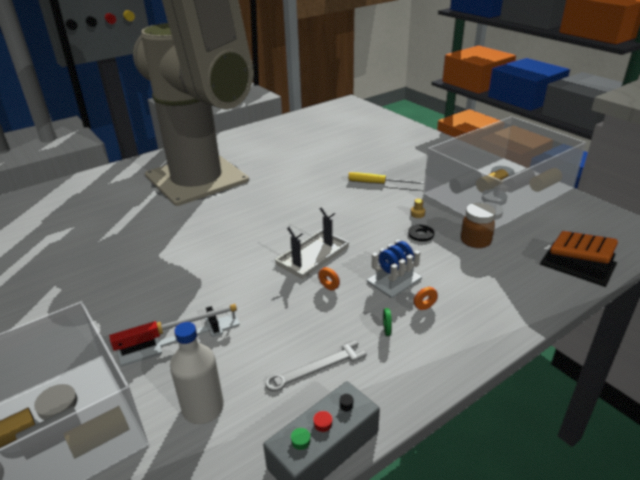

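View pics/side0.png

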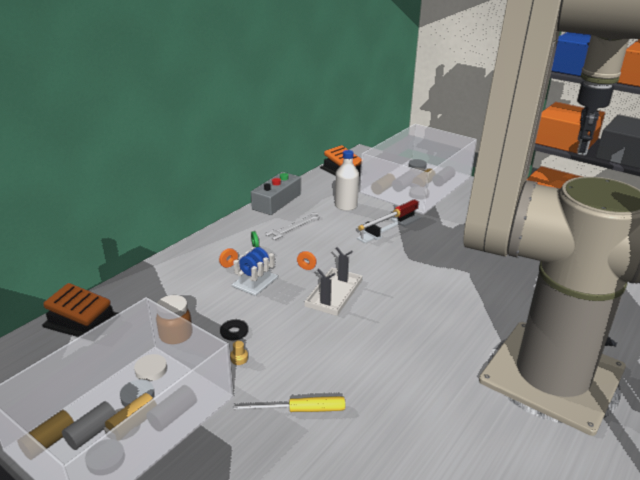

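Both views show the skewer (scene ≈(110–235, 310–340)), the stand (≈(312,250)), the rack with blue rings (≈(395,260)), and orange and green look-alikes near the rack. Next I measure with colour masks and depth.

```bash
cat > h.py <<'E'
import numpy as np,cv2,pickle
from scipy.spatial.transform import Rotation as Ro
def cloud(s,T=None):
    T=s["T"] if T is None else T
    d=s["depth"];v,u=np.indices(d.shape);K=s["mtx"]
    p=np.stack([(u-K[0,2])/K[0,0]*d,(v-K[1,2])/K[1,1]*d,d],-1)
    P=p@T[:3,:3].T+T[:3,3];P[d<=0]=np.nan
    return P
def hsv(s): return cv2.cvtColor(s["color"],cv2.COLOR_BGR2HSV)
def inr(H,lo,hi): return cv2.inRange(H,np.array(lo),np.array(hi))>0
def stat(n,P):
    P=P[np.isfinite(P).all(1)]
    if len(P)<4: print(n,len(P));return
    m=np.median(P,0);xy=P[:,:2]-P[:,:2].mean(0);w,V=np.linalg.eigh(xy.T@xy)
    a=V[:,1]*np.sign(V[1,1]);t=xy@a
    print(n,len(P),"mean",P.mean(0).round(1),"lo",np.percentile(P,2,0).round(1),"hi",np.percentile(P,98,0).round(1),"dir",np.degrees(np.arctan2(a[1],a[0])).round(1),"ext",(np.percentile(t,98)-np.percentile(t,2)).round(1))
E
python3 - <<'E'
from h import *
d=pickle.load(open("d0.pkl","rb"))
roi={"scene":{"rings":(235,372,275,420),"handle":(318,105,352,165),"bulb":(298,226,315,242),"posts":(200,285,268,337),"tray":(228,270,278,352),"bottle":(320,170,425,225)},
"side":{"rings":(245,235,280,275),"handle":(198,392,220,420),"bulb":(220,354,236,368),"posts":(245,315,310,352),"tray":(262,303,315,365),"bottle":(150,333,212,360)}}
for n in d:
    P=cloud(d[n]);H=hsv(d[n])
    ms={"rings":inr(H,(105,120,40),(130,255,255)),"handle":inr(H,(0,150,60),(8,255,255))|inr(H,(172,150,60),(180,255,255)),
        "bulb":inr(H,(12,100,60),(30,255,255)),"posts":(H[...,2]<75),"tray":(H[...,1]<45)&(H[...,2]>120)&(P[...,2]>9)&(P[...,2]<20),"bottle":P[...,2]>60}
    for k,m in ms.items():
        a,b,c,e=roi[n][k];q=np.zeros_like(m);q[a:c,b:e]=1
        stat(n+" "+k,P[m&q])
    # height-based: rack fins/base
E
```

```text
scene rings 507 mean [668.4 114.   69.2] lo [649.4  93.7  39.2] hi [686.6 146.1  83.2] dir 86.8 ext 53.1
scene handle 743 mean [ 541.6 -364.9   41.2] lo [ 526.4 -401.    26.3] hi [ 552.8 -328.5   49.5] dir 78.6 ext 73.7
scene bulb 26 mean [ 580.  -195.6   39.4] lo [ 575.3 -199.8   34.7] hi [ 583.3 -191.8   43.1] dir 97.8 ext 8.2
scene posts 471 mean [494.5  40.4  41.5] lo [473.  -11.7   5.3] hi [514.6  94.1  78.4] dir 102.1 ext 105.8
scene tray 256 mean [497.4  37.5  11.9] lo [441.1 -37.5   9.2] hi [544.5 120.8  15.5] dir 95.5 ext 155.5
scene bottle 2628 mean [ 731.5 -332.8  114. ] lo [ 705.7 -359.7   62.9] hi [ 747.8 -301.6  169.4] dir 73.7 ext 59.5
side rings 398 mean [660.2 132.6  70.2] lo [639.8 100.   40.3] hi [680.5 151.9  86.1] dir 80.0 ext 55.1
side handle 177 mean [ 527.9 -355.2   44.1] lo [ 517.2 -389.    28.4] hi [ 545.  -324.    54.2] dir 76.1 ext 66.8
side bulb 21 mean [ 572.6 -191.    40.5] lo [ 566.7 -198.1   32.6] hi [ 578.8 -184.9   47.1] dir 125.4 ext 12.1
side posts 451 mean [489.2  47.4  43.2] lo [469.5  -8.9   7.9] hi [510.3  97.6  80.1] dir 102.3 ext 107.7
side tray 338 mean [482.   53.8  13.7] lo [437.9 -36.7   9.2] hi [541.1 122.4  17.8] dir 97.2 ext 155.0
side bottle 790 mean [ 716.1 -327.7  106.8] lo [ 680.2 -520.1   60.9] hi [ 883.2 -292.9  171.8] dir 131.3 ext 293.5
```

```bash
cat >> h.py <<'E'
def plan(p0,e0,p1,e1,n):
    "rows (tool axes, turns in 5 deg) along a straight path; e=roll,pitch,yaw"
    R0=Ro.from_euler("xyz",e0,degrees=True);R1=Ro.from_euler("xyz",e1,degrees=True)
    w=(R0.inv()*R1).as_rotvec();p0=np.array(p0);dp=(np.array(p1)-p0)/n
    for i in range(n):
        R=R0*Ro.from_rotvec(w*i/n)
        print((R.inv().apply(dp)).round(1).tolist(),(np.degrees(w)/n/5).round(3).tolist())
E
python3 - <<'E'
from h import *
from bench import r
s=r.sense();w=r.snapshot("wrist");print(w["hand_eye"].round(3),w["mtx"])
plan(s["tool_pos"],s["tcp_rot"],[545,-330,290],[180,0,77],16)
E
```

```text
[[-1.00000e-03 -9.64000e-01 -2.67000e-01  6.73860e+01]
 [ 1.00000e+00 -1.00000e-03 -1.00000e-03 -3.70000e-01]
 [ 1.00000e-03 -2.67000e-01  9.64000e-01 -1.67435e+02]
 [ 0.00000e+00  0.00000e+00  0.00000e+00  1.00000e+00]] [[342.84606197   0.         321.04899724]
 [  0.         342.84606197 234.12935839]
 [  0.           0.           1.        ]]
[26.8, -8.0, -5.3] [-0.001, -0.001, -0.756]
[27.3, -6.2, -5.3] [-0.001, -0.001, -0.756]
[27.6, -4.4, -5.3] [-0.001, -0.001, -0.756]
[27.9, -2.6, -5.3] [-0.001, -0.001, -0.756]
[28.0, -0.8, -5.3] [-0.001, -0.001, -0.756]
[28.0, 1.1, -5.3] [-0.001, -0.001, -0.756]
[27.8, 2.9, -5.3] [-0.001, -0.001, -0.756]
[27.6, 4.8, -5.3] [-0.001, -0.001, -0.756]
[27.2, 6.6, -5.3] [-0.001, -0.001, -0.756]
[26.7, 8.4, -5.3] [-0.001, -0.001, -0.756]
[26.1, 10.1, -5.3] [-0.001, -0.001, -0.756]
[25.4, 11.8, -5.3] [-0.001, -0.001, -0.756]
[24.5, 13.4, -5.3] [-0.001, -0.001, -0.756]
[23.6, 15.0, -5.3] [-0.001, -0.001, -0.756]
[22.6, 16.6, -5.3] [-0.001, -0.001, -0.756]
[21.4, 18.0, -5.3] [-0.001, -0.001, -0.756]
```

>>> apply_moves([
  [1,27,-8,1.5,0,0,-0.75],
  [1,27.5,-6,1.5,0,0,-0.75],
  [1,27.5,-4.5,1.5,0,0,-0.75],
  [1,28,-2.5,1.5,0,0,-0.75],
  [1,28,-1,1.5,0,0,-0.75],
  [1,28,1,1.5,0,0,-0.75],
  [1,28,3,1.5,0,0,-0.75],
  [1,27.5,5,1.5,0,0,-0.75],
])

```text
time: 0.95
tool_pos: [359.4, -452.3, 193.7]
tcp_rot: [-180.0, -0.0, 46.6]
ft_force: [-0.2, -0.0, -0.3]
finger_gap: 85.8
grip_force: 0.0
```

>>> apply_moves([
  [1,27,6.5,1.5,0,0,-0.75],
  [1,26.5,8.5,1.5,0,0,-0.75],
  [1,26,10,1.5,0,0,-0.75],
  [1,25.5,12,1.5,0,0,-0.75],
  [1,24.5,13.5,1.5,0,0,-0.75],
  [1,23.5,15,1.5,0,0,-0.75],
  [1,22.5,16.5,1.5,0,0,-0.75],
  [1,21.5,18,1.5,0,0,-0.75],
])

```text
time: 1.75
tool_pos: [547.3, -331.6, 181.5]
tcp_rot: [-180.0, -0.0, 76.6]
ft_force: [0.6, -0.0, 0.9]
finger_gap: 85.6
grip_force: 0.0
```

>>> apply_moves([
  [1,0,0,0,0,0,0],
  [1,0,0,0,0,0,0],
  [1,0,0,0,0,0,0],
  [1,0,0,0,0,0,0],
  [1,0,0,0,0,0,0],
  [1,0,0,0,0,0,0],
  [1,0,0,0,0,0,0],
  [1,0,0,0,0,0,0],
])

```text
time: 2.55
tool_pos: [546.5, -332.6, 182.2]
tcp_rot: [180.0, 0.0, 76.5]
ft_force: [-0.0, 0.3, -0.7]
finger_gap: 85.4
grip_force: 0.0
```

```bash
cat >> h.py <<'E'
def wrist(r,name=None):
    s=r.sense();w=r.snapshot("wrist")
    T=np.eye(4);T[:3,:3]=Ro.from_euler("xyz",s["tcp_rot"],degrees=True).as_matrix();T[:3,3]=s["tool_pos"]
    w["T"]=T@w["hand_eye"];w["s"]=s
    if name: cv2.imwrite("pics/%s.png"%name,w["color"]);pickle.dump(w,open(name+".pkl","wb"))
    return w
def onz(w,uv,z):
    uv=np.atleast_2d(np.array(uv,float));K=w["mtx"]
    d=np.c_[(uv[:,0]-K[0,2])/K[0,0],(uv[:,1]-K[1,2])/K[1,1],np.ones(len(uv))]@w["T"][:3,:3].T
    o=w["T"][:3,3];return o+d*((z-o[2])/d[:,2])[:,None]
def proj(w,P):
    P=np.atleast_2d(P);q=(P-w["T"][:3,3])@w["T"][:3,:3]
    return q[:,:2]/q[:,2:]*[w["mtx"][0,0],w["mtx"][1,1]]+w["mtx"][:2,2]
E
python3 - <<'E'
from h import *
from bench import r
w=wrist(r,"w1");print(w["s"]["time"],w["s"]["tool_pos"],w["s"]["tcp_rot"])
P=cloud(w);H=hsv(w)
stat("red",P[inr(H,(0,150,50),(8,255,255))|inr(H,(172,150,50),(180,255,255))])
E
```

```text
2.55 [ 546.51091902 -332.57122764  182.19286669] [1.79993067e+02 1.87547199e-03 7.64730845e+01]
red 1359 mean [ 536.9 -358.7   48.6] lo [ 523.6 -396.6   47.2] hi [ 548.4 -325.3   50.1] dir 109.0 ext 64.1
```

View pics/w1.png

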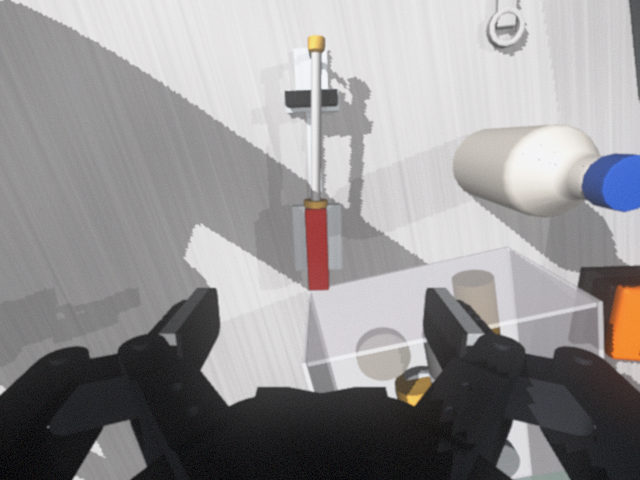

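The wrist view shows the handle at px (306–328, 207–290), the collar at (316,203) and the bulb at (316,43). A clear box lies to the right, below its rim line (310,290)–(510,248).

```bash
cat > sk.py <<'E'
from h import *
w=pickle.load(open("w1.pkl","rb"));H=hsv(w)
m=(inr(H,(0,150,50),(8,255,255))|inr(H,(172,150,50),(180,255,255)));m[:195]=0;m[300:]=0;m[:,:290]=0;m[:,345:]=0
v,u=np.nonzero(m);print("px",u.min(),u.max(),v.min(),v.max())
mid=[];W=[]
for y in range(v.min()+5,v.max()-4):
    x=u[v==y];mid.append(((x.min()+x.max())/2,y));W.append(x.max()-x.min()+1)
P=onz(w,mid,49);f=np.polyfit(P[:,1],P[:,0],1);ang=np.degrees(np.arctan2(1,f[0]));print("handle dir",ang,"x@y=-360",np.polyval(f,-360),"width px",np.median(W))
e=onz(w,[(316,v.min()),(316,v.max()+1)],49);print("ends",e)
y=inr(H,(15,90,60),(32,255,255));y[60:]=0;y[:,:300]=0;y[:,335:]=0
b=np.argwhere(y);bu=(b[:,1].min()+b[:,1].max())/2;print("bulb px",bu,b.min(0),b.max(0));B=onz(w,[(bu,b[:,0].mean())],38)[0];print("bulb",B)
S=[]
for yy in range(65,190,5):
    if 85<yy<112: continue
    row=w["color"][yy,300:335].astype(float).sum(1);
    S.append((yy,row.astype(int).tolist()))
a=np.array([f[0],1]);a/=np.linalg.norm(a)
lat=(B[:2]-[np.polyval(f,-360),-360])@[a[1],-a[0]];print("bulb offset to the right of axis",lat)
for z in(0,60,80,100): print(z,onz(w,[(312,288),(510,248),(305,362),(600,302)],z)[:,:2].round(0).tolist())
p=np.array([536,-362.]);q=np.array([.97,-.23])
for s in(-57,57):print("finger px z=20",proj(w,[*(p+s*q),20]))
E
python3 sk.py
```

```text
px 306 327 210 288
handle dir 78.5533113702023 x@y=-360 535.4704199553239 width px 18.0
ends [[ 543.41419978 -324.57487786   49.        ]
 [ 525.1700123  -398.89681629   49.        ]]
bulb px 315.5 [ 36 308] [ 51 323]
bulb [ 575.43554371 -191.76666259   38.        ]
bulb offset to the right of axis 5.783282069004549
0 [[515.0, -418.0], [732.0, -423.0], [484.0, -508.0], [824.0, -510.0]]
60 [[523.0, -392.0], [703.0, -396.0], [498.0, -467.0], [779.0, -469.0]]
80 [[526.0, -384.0], [693.0, -387.0], [502.0, -453.0], [764.0, -455.0]]
100 [[529.0, -375.0], [684.0, -378.0], [507.0, -439.0], [749.0, -441.0]]
finger px z=20 [[261.50795725 241.80366237]]
finger px z=20 [[374.7520592  241.36722353]]
```

```bash
python3 - <<'E'
from h import *
d=pickle.load(open("d0.pkl","rb"));w=pickle.load(open("w1.pkl","rb"))
def tri(a,ua,b,ub):
    A=onz(a,[ua],0)[0],onz(b,[ub],0)[0];o=[a["T"][:3,3],b["T"][:3,3]];D=[(A[i]-o[i])/np.linalg.norm(A[i]-o[i]) for i in(0,1)]
    s=np.linalg.lstsq(np.c_[D[0],-D[1]],o[1]-o[0],rcond=None)[0];return (o[0]+s[0]*D[0]).round(),(o[1]+s[1]*D[1]).round()
print("box corner",tri(w,(311,289),d["scene"],(82,305)))
for n,R in(("scene",{"or1":(262,315,292,342),"or2":(285,412,311,440),"green":(305,382,336,394),"jar":(205,460,246,496),"spare":(224,407,242,436)}),("side",{"or1":(250,296,272,318),"or2":(246,218,270,240),"green":(230,250,246,262)})):
    P=cloud(d[n]);H=hsv(d[n])
    for k,(a,b,c,e) in R.items():
        m=inr(H,(0,130,60),(22,255,255)) if k[:2]=="or" else inr(H,(45,100,40),(80,255,255)) if k=="green" else P[...,2]>4
        q=np.zeros_like(m);q[a:c,b:e]=1;stat(n+" "+k,P[m&q])
plan(w["s"]["tool_pos"],w["s"]["tcp_rot"],[536,-356,110],[180,0,78.5],8)
E
```

```text
box corner (array([ 527., -378.,   95.]), array([ 507., -422.,  117.]))
scene or1 301 mean [6.072e+02 4.000e-01 2.790e+01] lo [586.3  -7.1   4.8] hi [627.1   9.4  47.1] dir 16.9 ext 42.9
scene or2 345 mean [764.1 107.7  27.6] lo [755.6  87.8   3.5] hi [770.6 128.9  47.8] dir 74.9 ext 42.9
scene green 166 mean [773.5   4.1  36.4] lo [754.9  -5.3  14.9] hi [785.9  16.8  49.1] dir 147.9 ext 35.1
scene jar 1334 mean [676.5 352.4  48.6] lo [581.4 327.8   6.8] hi [704.1 420.3  79.8] dir 141.4 ext 139.1
scene spare 295 mean [580.9 280.2   7.8] lo [553.4 254.1   4.3] hi [607.3 308.4  10.6] dir 133.3 ext 55.8
side or1 248 mean [600.1   6.3  27.5] lo [578.3  -3.9   2.5] hi [623.6  15.   49.9] dir 9.1 ext 45.4
side or2 234 mean [757.  115.2  28.9] lo [748.9  92.8   5.3] hi [767.5 135.4  51. ] dir 77.5 ext 44.4
side green 78 mean [756.2  19.3  34.9] lo [740.5   8.6  12.6] hi [775.4  29.5  51.5] dir 151.9 ext 39.8
[-3.2, -0.6, 9.0] [0.0, 0.0, -0.051]
[-3.2, -0.6, 9.0] [0.0, 0.0, -0.051]
[-3.1, -0.6, 9.0] [0.0, 0.0, -0.051]
[-3.1, -0.6, 9.0] [0.0, 0.0, -0.051]
[-3.1, -0.6, 9.0] [0.0, 0.0, -0.051]
[-3.1, -0.7, 9.0] [0.0, 0.0, -0.051]
[-3.1, -0.7, 9.0] [0.0, 0.0, -0.051]
[-3.1, -0.7, 9.0] [0.0, 0.0, -0.051]
```

```bash
python3 - <<'E'
from h import *
from bench import r
s=r.sense()
plan(s["tool_pos"],s["tcp_rot"],[536.4,-354,80],[180,0,78.5],8)
E
```

```text
[-2.9, -0.6, 12.8] [0.0, -0.0, -0.05]
[-2.9, -0.6, 12.8] [0.0, -0.0, -0.05]
[-2.9, -0.6, 12.8] [0.0, -0.0, -0.05]
[-2.9, -0.6, 12.8] [0.0, -0.0, -0.05]
[-2.9, -0.7, 12.8] [0.0, -0.0, -0.05]
[-2.9, -0.7, 12.8] [0.0, -0.0, -0.05]
[-2.9, -0.7, 12.8] [0.0, -0.0, -0.05]
[-2.9, -0.7, 12.8] [0.0, -0.0, -0.05]
```

>>> apply_moves([
  [1,-2.9,-0.6,12.8,0,0,-0.05],
  [1,-2.9,-0.6,12.8,0,0,-0.05],
  [1,-2.9,-0.6,12.8,0,0,-0.05],
  [1,-2.9,-0.6,12.8,0,0,-0.05],
  [1,-2.9,-0.7,12.8,0,0,-0.05],
  [1,-2.9,-0.7,12.8,0,0,-0.05],
  [1,-2.9,-0.7,12.8,0,0,-0.05],
  [1,-2.9,-0.7,12.8,0,0,-0.05],
])

```text
time: 3.4
tool_pos: [536.3, -354.2, 78.5]
tcp_rot: [-180.0, -0.0, 78.5]
ft_force: [-0.3, -0.5, 0.2]
finger_gap: 85.7
grip_force: 0.0
```

>>> apply_moves([
  [1,0,0,12,0,0,0],
  [1,0,0,12,0,0,0],
  [1,0,0,12,0,0,0],
  [1,0,0,12,0,0,0],
  [1,0,0,8,0,0,0],
  [1,0,0,8,0,0,0],
  [1,0,0,0,0,0,0],
  [1,0,0,0,0,0,0],
])

```text
time: 4.2
tool_pos: [536.6, -354.0, 15.8]
tcp_rot: [180.0, -0.0, 78.5]
ft_force: [-0.4, -0.6, -0.2]
finger_gap: 85.3
grip_force: 0.0
```

>>> apply_moves([
  [-1,0,0,0,0,0,0],
  [-1,0,0,0,0,0,0],
  [-1,0,0,0,0,0,0],
  [-1,0,0,0,0,0,0],
  [-1,0,0,0,0,0,0],
  [-1,0,0,0,0,0,0],
  [-1,0,0,0,0,0,0],
  [-1,0,0,0,0,0,0],
], squeeze=80)

```text
time: 5.0
tool_pos: [536.8, -354.2, 16.3]
tcp_rot: [180.0, 0.0, 78.5]
ft_force: [0.6, 0.9, 4.9]
finger_gap: 16.9
grip_force: 79.0
```

>>> apply_moves([
  [-1,0,0,0,0,0,0],
  [-1,0,0,-2,0,0,0],
  [-1,0,0,-4,0,0,0],
  [-1,0,0,-6,0,0,0],
  [-1,0,0,-8,0,0,0],
  [-1,0,0,-10,0,0,0],
  [-1,0,0,-10,0,0,0],
  [-1,0,0,-10,0,0,0],
])

```text
time: 5.8
tool_pos: [536.7, -354.1, 67.0]
tcp_rot: [180.0, 0.0, 78.5]
ft_force: [-0.1, -1.5, -1.5]
finger_gap: 17.2
grip_force: 78.3
```

>>> apply_moves([
  [-1,0,0,-15,0,0,0],
  [-1,0,0,-15,0,0,0],
  [-1,0,0,-15,0,0,0],
  [-1,0,0,-15,0,0,0],
  [-1,0,0,-15,0,0,0],
  [-1,0,0,-15,0,0,0],
  [-1,0,0,-15,0,0,0],
  [-1,0,0,-15,0,0,0],
])

```text
time: 6.6
tool_pos: [536.4, -353.9, 187.0]
tcp_rot: [180.0, -0.0, 78.5]
ft_force: [-0.5, 1.0, -1.6]
finger_gap: 17.1
grip_force: 78.3
```

```bash
python3 - <<'E'
from h import *
from bench import r
s=r.sense();print(s["tool_pos"])
plan(s["tool_pos"],s["tcp_rot"],[580,10,190],[180,0,85],16)
E
```

```text
[ 536.44198202 -353.92526665  186.9504877 ]
[22.8, -1.9, -0.2] [0.0, 0.0, -0.081]
[22.8, -1.7, -0.2] [0.0, 0.0, -0.081]
[22.9, -1.5, -0.2] [0.0, 0.0, -0.081]
[22.9, -1.4, -0.2] [0.0, 0.0, -0.081]
[22.9, -1.2, -0.2] [0.0, 0.0, -0.081]
[22.9, -1.1, -0.2] [0.0, 0.0, -0.081]
[22.9, -0.9, -0.2] [0.0, 0.0, -0.081]
[22.9, -0.7, -0.2] [0.0, 0.0, -0.081]
[22.9, -0.6, -0.2] [0.0, 0.0, -0.081]
[22.9, -0.4, -0.2] [0.0, 0.0, -0.081]
[22.9, -0.2, -0.2] [0.0, 0.0, -0.081]
[22.9, -0.1, -0.2] [0.0, 0.0, -0.081]
[22.9, 0.1, -0.2] [0.0, 0.0, -0.081]
[22.9, 0.2, -0.2] [0.0, 0.0, -0.081]
[22.9, 0.4, -0.2] [0.0, 0.0, -0.081]
[22.9, 0.6, -0.2] [0.0, 0.0, -0.081]
```

>>> apply_moves([
  [-1,10,-1.9,0,0,0,-0.08],
  [-1,20,-1.7,0,0,0,-0.08],
  [-1,28,-1.5,0,0,0,-0.08],
  [-1,28,-1.4,0,0,0,-0.08],
  [-1,28,-1.2,0,0,0,-0.08],
  [-1,28,-1.1,0,0,0,-0.08],
  [-1,28,-0.9,0,0,0,-0.08],
  [-1,28,-0.7,0,0,0,-0.08],
])

```text
time: 7.4
tool_pos: [559.4, -153.9, 184.2]
tcp_rot: [-179.9, -0.1, 81.8]
ft_force: [1.0, 0.0, -1.8]
finger_gap: 17.4
grip_force: 78.4
```

>>> apply_moves([
  [-1,28,-0.6,0,0,0,-0.08],
  [-1,28,-0.4,0,0,0,-0.08],
  [-1,28,-0.2,0,0,0,-0.08],
  [-1,28,0,0,0,0,-0.08],
  [-1,24,0,0,0,0,-0.08],
  [-1,16,0,0,0,0,-0.08],
  [-1,10,0.4,0,0,0,-0.08],
  [-1,6,0.5,0,0,0,-0.08],
])

```text
time: 8.2
tool_pos: [580.9, 10.7, 185.2]
tcp_rot: [-179.9, 0.0, 85.0]
ft_force: [0.1, 0.0, -1.1]
finger_gap: 17.3
grip_force: 78.4
```

>>> apply_moves([
  [-1,0,0,0,0,0,0],
  [-1,0,0,0,0,0,0],
  [-1,0,0,0,0,0,0],
  [-1,0,0,0,0,0,0],
  [-1,0,0,0,0,0,0],
  [-1,0,0,0,0,0,0],
  [-1,0,0,0,0,0,0],
  [-1,0,0,0,0,0,0],
])

```text
time: 9.0
tool_pos: [581.3, 9.6, 185.7]
tcp_rot: [-180.0, -0.0, 84.9]
ft_force: [0.2, -1.0, -1.6]
finger_gap: 17.1
grip_force: 78.4
```

```bash
python3 - <<'E'
from h import *
from bench import r
w=wrist(r,"w2");print(w["s"]["tool_pos"],w["s"]["tcp_rot"])
E
```

```text
[581.31155726   9.61925602 185.69939932] [-1.79999682e+02 -2.61061918e-04  8.48850979e+01]
```

View pics/w2.png

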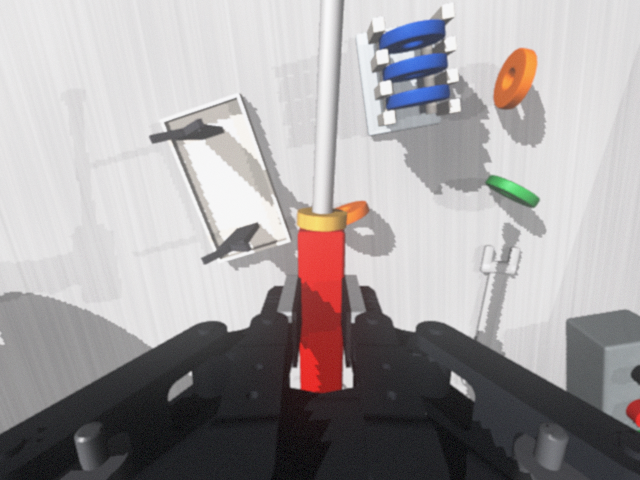

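The wrist view shows the stand with two dark posts at about (187,131) and (233,244). The rack with its blue rings and white fin tops is at about (415,65), and the gripped handle's shaft runs from (322,212) to (333,0), askew to the right. Next I measure all of these.

```bash
cat > m2.py <<'E'
from h import *
w=pickle.load(open("w2.pkl","rb"));P=cloud(w);H=hsv(w);g=w["color"].astype(int).sum(2)
c,s_=w["s"]["tool_pos"],w["s"]["tcp_rot"];yaw=np.radians(s_[2]);a=np.array([np.cos(yaw),np.sin(yaw)]);q=np.array([a[1],-a[0]])
za=c[2]+20.7
near=P[...,2]>150
def line(rows,mask,n,z):
    M=[]
    for y in rows:
        x=np.nonzero(mask[y,285:360])[0]+285
        if len(x)>5:M.append(((x.min()+x.max())/2,y))
    X=onz(w,M,z)[:,:2]-c[:2];t=X@a;l=X@q;f,cov=np.polyfit(t,l,1,cov=True);print(n,len(M),"slope rad",f[0].round(4),"lat@0",f[1].round(2),"t",t.min().round(),t.max().round(),"res",np.std(l-np.polyval(f,t)).round(2));return f
red=inr(H,(0,150,50),(8,255,255))|inr(H,(172,150,50),(180,255,255))
fh=line(range(235,285),red,"handle",c[2]+32.7)
fs=line(range(5,200),near,"shaft",za)
y=inr(H,(12,90,60),(32,255,255));y[:200]=0;y[240:]=0;yv=np.argwhere(y);print("collar rows",yv.min(0),yv.max(0), "collar front t",(onz(w,[(322,yv[:,0].min())],za+9)[0,:2]-c[:2])@a)
# rack fin tops
m=(P[...,2]>64)&(P[...,2]<76)&~inr(H,(100,80,0),(135,255,255));m[:,:355]=0;m[140:]=0;m[:,470:]=0
n,L,st,ce=cv2.connectedComponentsWithStats(m.astype(np.uint8))
for i in range(1,n):
    if st[i,4]>25: print("fin",ce[i].round(1),st[i,4],np.nanmean(P[L==i],0).round(1))
b=inr(H,(105,120,30),(130,255,255));b[140:]=0
n,L,st,ce=cv2.connectedComponentsWithStats(b.astype(np.uint8))
for i in range(1,n):
    if st[i,4]>50: stat("ring",P[L==i]); Q=P[L==i];Q=Q[Q[:,2]>78]; stat(" top",Q)
for k,(x0,x1,y0,y1) in {"far":(140,230,110,150),"near":(195,270,220,270)}.items():
    Q=P[y0:y1,x0:x1];Q=Q[(H[y0:y1,x0:x1,2]<100)];Q=Q[Q[:,2]>60];stat("post "+k,Q)
    T=Q[Q[:,2]>86];stat("  tips",T)
E
python3 m2.py
```

```text
handle 50 slope rad -0.0063 lat@0 -0.35 t 9.0 30.0 res 0.1
shaft 195 slope rad 0.0456 lat@0 -1.48 t 43.0 116.0 res 0.09
collar rows [206 297] [231 358] collar front t 41.677782950420685
fin [447.2  11.9] 241 [686.8 158.1  69. ]
fin [378.4  25.4] 214 [636.4 153.9  69.1]
fin [446.2  42.4] 301 [686.  138.1  69.4]
fin [383.9  55.6] 238 [639.5 133.4  69.1]
fin [449.7  74.9] 255 [688.8 115.5  69.5]
fin [385.6  88.4] 183 [639.9 110.4  69.3]
fin [453.5 106.1] 185 [692.1  92.8  69.2]
fin [388.9 118. ] 165 [641.6  88.6  69.2]
ring 897 mean [657.9 145.2  79.2] lo [639.  140.3  64.1] hi [680.4 150.2  84.6] dir 4.8 ext 41.4
 top 642 mean [661.8 145.4  81.9] lo [647.  140.6  78.2] hi [678.  150.2  84.7] dir 5.0 ext 31.1
ring 100 mean [664.3 142.3  55.6] lo [656.  140.2  49.9] hi [671.  144.3  72.4] dir 9.8 ext 15.3
 top 0
ring 849 mean [659.8 123.3  79. ] lo [641.  118.2  64.3] hi [682.  128.7  84.5] dir 5.6 ext 41.2
 top 611 mean [663.8 123.5  81.9] lo [649.1 118.7  78.3] hi [679.8 128.6  84.7] dir 4.9 ext 30.8
ring 818 mean [661.9 102.   78.6] lo [642.9  96.8  63.3] hi [684.1 107.9  84.5] dir 6.1 ext 41.3
 top 584 mean [665.4 102.1  81.8] lo [650.8  97.2  78.2] hi [681.4 107.1  84.6] dir 5.0 ext 30.9
post far 330 mean [479.7  91.1  79. ] lo [464.2  87.7  60.7] hi [501.   96.9  91.5] dir 8.5 ext 37.4
  tips 86 mean [478.4  91.6  89.3] lo [463.3  87.2  86.3] hi [502.1  98.3  92. ] dir 9.9 ext 39.1
post near 152 mean [499.9  -4.5  77.9] lo [484.9  -9.1  60.5] hi [521.3   1.4  91.3] dir 13.5 ext 37.3
  tips 38 mean [498.5  -5.1  89.4] lo [484.7  -9.6  86.5] hi [521.8   1.7  91.8] dir 13.5 ext 37.8
```

```bash
cat > pose.py <<'E'
from h import *
RK=np.array([664.2,123.7]);RH=94.8
def tcp(o,yaw,t0=32.,lat=0.):
    y=np.radians(yaw);a=np.array([np.cos(y),np.sin(y)]);return np.array(o)-t0*a-lat*np.array([a[1],-a[0]])
def rp(s,h=RH,c=RK): return c+s*np.array([np.cos(np.radians(h)),np.sin(np.radians(h))])
E
python3 - <<'E'
from pose import *
from bench import r
s=r.sense();p=tcp(rp(-205),97.4);print(p)
plan(s["tool_pos"],s["tcp_rot"],[*p,110],[180,0,97.4],8)
E
```

```text
[ 685.47541697 -112.31451334]
[-14.0, 14.3, 9.5] [-0.0, -0.0, -0.313]
[-14.4, 13.9, 9.5] [-0.0, -0.0, -0.313]
[-14.8, 13.5, 9.5] [-0.0, -0.0, -0.313]
[-15.2, 13.1, 9.5] [-0.0, -0.0, -0.313]
[-15.5, 12.7, 9.5] [-0.0, -0.0, -0.313]
[-15.8, 12.3, 9.5] [-0.0, -0.0, -0.313]
[-16.2, 11.8, 9.5] [-0.0, -0.0, -0.313]
[-16.5, 11.4, 9.5] [-0.0, -0.0, -0.313]
```

>>> apply_moves([
  [-1,-14,14.3,9.5,0,0,-0.313],
  [-1,-14.4,13.9,9.5,0,0,-0.313],
  [-1,-14.8,13.5,9.5,0,0,-0.313],
  [-1,-15.2,13.1,9.5,0,0,-0.313],
  [-1,-15.5,12.7,9.5,0,0,-0.313],
  [-1,-15.8,12.3,9.5,0,0,-0.313],
  [-1,-16.2,11.8,9.5,0,0,-0.313],
  [-1,-16.5,11.4,9.5,0,0,-0.313],
])

```text
time: 9.85
tool_pos: [685.8, -112.9, 109.1]
tcp_rot: [-180.0, -0.0, 97.5]
ft_force: [0.2, -0.2, -1.0]
finger_gap: 17.3
grip_force: 78.4
```

>>> apply_moves([
  [-1,0,0,12,0,0,0],
  [-1,0,0,12,0,0,0],
  [-1,0,0,12,0,0,0],
  [-1,0,0,12,0,0,0],
  [-1,0,0,12,0,0,0],
  [-1,0,0,10,0,0,0],
  [-1,0,0,0,0,0,0],
  [-1,0,0,0,0,0,0],
])

```text
time: 10.65
tool_pos: [685.2, -112.2, 39.6]
tcp_rot: [-180.0, -0.0, 97.4]
ft_force: [0.4, -0.3, -1.6]
finger_gap: 17.0
grip_force: 78.5
```

```bash
python3 - <<'E'
from pose import *
from bench import r
import pickle
s=r.sense();print(s["tool_pos"],s["tcp_rot"],s["ft_force"])
d={n:r.snapshot(n) for n in("scene","side")};w=wrist(r,"w3");pickle.dump(d,open("d3.pkl","wb"))
im=np.vstack([cv2.resize(d["scene"]["color"][225:325,300:460],(800,500),interpolation=cv2.INTER_CUBIC)[:500]]);cv2.imwrite("pics/sc3.png",im)
cv2.imwrite("pics/si3.png",cv2.resize(d["side"]["color"][200:300,220:380],(800,500),interpolation=cv2.INTER_CUBIC))
p=tcp(rp(-205),97.4);print(p)
E
```

```text
[ 685.20225438 -112.19622633   39.57787224] [-1.79981839e+02 -5.89494043e-03  9.74169524e+01] [ 0.42272923 -0.27511884 -1.59803438]
[ 685.47541697 -112.31451334]
```

View pics/sc3.png

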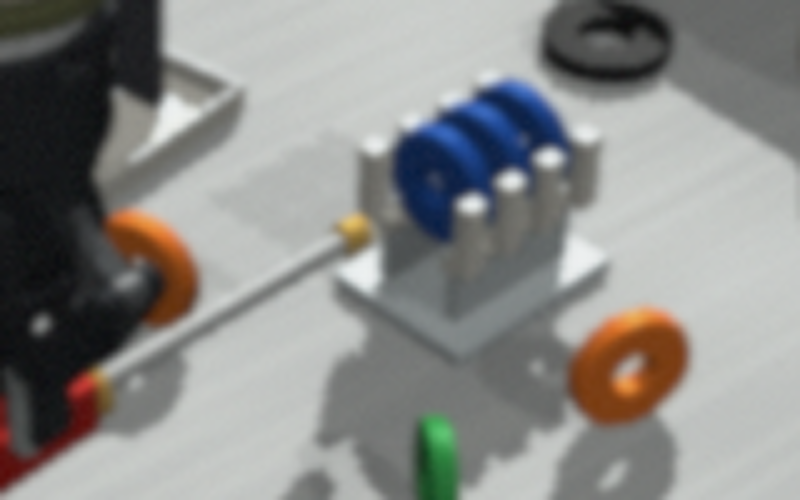

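View pics/si3.png

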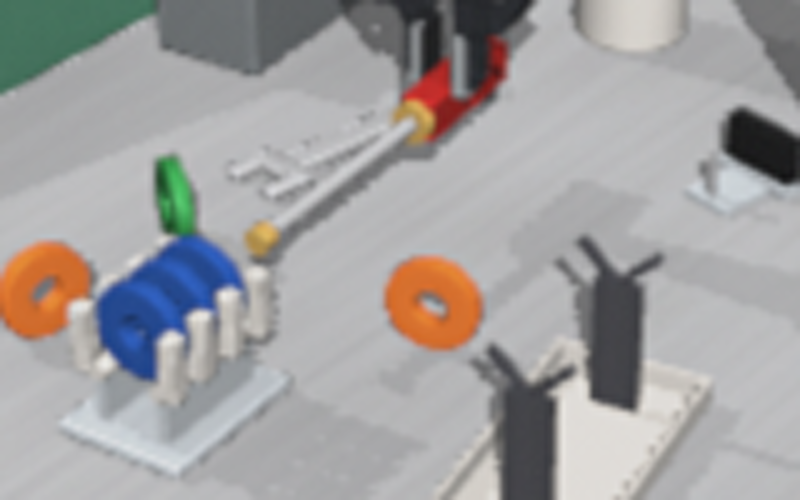

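The crops show the bulb at scene ≈(371,271) and side ≈(272,248). It is just short of ring0 and looks lined up with the bores, and the stand's V-posts are visible in the side view. I compare the residuals against prediction in the same cameras.

```bash
python3 - <<'E'
from pose import *
d=pickle.load(open("d3.pkl","rb"));w=pickle.load(open("w3.pkl","rb"));s=w["s"]
yaw=np.radians(s["tcp_rot"][2]);a=np.array([np.cos(yaw),np.sin(yaw)]);q=np.array([a[1],-a[0]]);c=s["tool_pos"]
bl=np.array([*(c[:2]+166*a+6.1*q),c[2]+20.7])
nu=np.array([np.cos(np.radians(RH)),np.sin(np.radians(RH)),0])
print("bulb along/lat in rack",(bl[:2]-RK)@nu[:2],(bl[:2]-RK)@[nu[1],-nu[0]],bl[2])
for n,roi in(("scene",(262,360,285,380)),("side",(238,262,258,282))):
    S=d[n];H=hsv(S);m=inr(H,(14,80,60),(32,255,255));q0=np.zeros_like(m);q0[roi[0]:roi[2],roi[1]:roi[3]]=1;m&=q0
    v,u=np.nonzero(m);bp=proj(S,bl)[0]
    print(n,"bulb px",u.mean().round(2),v.mean().round(2),"n",m.sum(),"bbox",u.min(),u.max(),v.min(),v.max(),"pred",bp.round(2))
    b=inr(H,(105,120,20),(130,255,255));q0[:]=0;q0[230:285,235:280]=1 if n=="side" else 0
    if n=="scene": q0[235:280,370:420]=1
    b&=q0
    f=-27 if n=="scene" else 27
    C=np.array([*rp(f),60.])
    print("  face centre pred",proj(S,C)[0].round(2))
    th=np.linspace(0,2*np.pi,73);e=np.array([nu[1],-nu[0],0])
    for R in(25,8.5):
        Q=proj(S,C+R*(np.cos(th)[:,None]*e+np.sin(th)[:,None]*[0,0,1]));print("  R",R,"bbox",Q.min(0).round(1),Q.max(0).round(1))
    # brightness map around hole
    x,y=proj(S,C)[0].round().astype(int);print(S["color"][y-7:y+8,x-8:x+9].sum(2))
    vv,uu=np.nonzero(b);print("  blue bbox",uu.min(),uu.max(),vv.min(),vv.max())
    allp=np.vstack([proj(S,np.array([*rp(k),60.])+25*(np.cos(th)[:,None]*e+np.sin(th)[:,None]*[0,0,1])) for k in(-27,27)]);print("  pred all bbox",allp.min(0).round(1),allp.max(0).round(1))
    # px per mm
    for nm,dv in(("lat+1",e),("z+1",[0,0,1]),("along+1",nu)): print("  ",nm,(proj(S,bl+np.array(dv))-proj(S,bl))[0].round(2))
E
```

```text
bulb along/lat in rack -71.0114168691179 0.45872891776099944 61.34759878998089
scene bulb px 370.7 270.67 n 33 bbox 368 373 268 274 pred [370.49 270.33]
  face centre pred [386.31 261.31]
  R 25 bbox [377.  249.5] [395.9 273. ]
  R 8.5 bbox [383.1 257.3] [389.5 265.3]
[[397 265 165 136 119 126 119 122 133 147 177 211 242 259 258 247 202]
 [305 200 137 123 117 112 117 129 119 130 131 165 194 225 242 244 225]
 [268 176 127 118 125 118 118 125 131 123 123 131 159 187 212 230 219]
 [255 173 131 121 124 117 115 111 119 118 117 120 129 151 184 208 217]
 [250 164 127 124 123 112 110 115 123 120 111 117 119 127 160 183 199]
 [239 161 132 110 121 101 112 129 162 159 135 124 127 113 137 168 180]
 [245 169 129 117 113 118 123 162 199 194 151 129 125 118 131 144 168]
 [273 193 135 119 122 119 129 159 189 198 166 128 116 122 120 131 153]
 [304 227 154 126 126 129 129 150 170 182 162 129 117 123 131 157 187]
 [347 276 196 139 122 122 138 150 157 167 145 126 126 151 202 279 338]
 [387 327 228 149 118 130 136 150 156 165 149 141 173 269 383 484 547]
 [385 333 237 159 124 122 133 148 156 153 151 146 
[... 1069 characters left out ...]
 280 243 249 260 295 321 323 323 289 216 244 343 512 644 667]
 [508 464 283 240 243 254 277 316 324 313 277 232 275 444 622 678 660]
 [490 440 329 304 247 246 255 283 304 293 253 226 267 431 591 610 573]
 [478 428 443 500 317 241 244 257 265 267 250 241 261 409 562 577 562]
 [476 496 604 637 478 297 242 246 253 252 254 246 263 406 557 582 573]
 [524 605 679 685 598 418 268 240 245 252 247 246 266 414 557 581 570]
 [547 601 658 657 565 426 301 263 252 246 244 241 264 416 557 569 539]
 [544 563 578 539 466 439 413 386 314 259 244 239 266 431 575 563 526]]
  blue bbox 240 267 247 275
  pred all bbox [237.4 246.3] [268.9 276.2]
   lat+1 [-0.34 -0.12]
   z+1 [-0.01 -0.35]
   along+1 [-0.25  0.18]
```

```bash
cat > dr.py <<'E'
from h import *
T=np.array([170.326,-575.321,206.092]);R=Ro.from_euler("xyz",[180,0,-78.404+4.893+90],degrees=True)
def go(rows):
    global T,R
    for x,y,z,w in rows:
        T=T+R.apply([x,y,z]);R=R*Ro.from_rotvec([0,0,np.radians(5*w)])
def show(n): print(n,T.round(2),R.as_euler("xyz",degrees=True)[2].round(2))
go([(x,y,1.5,-.75) for x,y in[(27,-8),(27.5,-6),(27.5,-4.5),(28,-2.5),(28,-1),(28,1),(28,3),(27.5,5),(27,6.5),(26.5,8.5),(26,10),(25.5,12),(24.5,13.5),(23.5,15),(22.5,16.5),(21.5,18)]]);show("w1")
go([(-2.9,-.6,12.8,-.05)]*4+[(-2.9,-.7,12.8,-.05)]*4+[(0,0,64,0),(0,0,-50,0),(0,0,-120,0)]);show("grip+up")
go([(x,y,0,-.08) for x,y in[(10,-1.9),(20,-1.7),(28,-1.5),(28,-1.4),(28,-1.2),(28,-1.1),(28,-.9),(28,-.7),(28,-.6),(28,-.4),(28,-.2),(28,0),(24,0),(16,0),(10,.4),(6,.5)]]);show("w2")
go([(x,y,9.5,-.313) for x,y in[(-14,14.3),(-14.4,13.9),(-14.8,13.5),(-15.2,13.1),(-15.5,12.7),(-15.8,12.3),(-16.2,11.8),(-16.5,11.4)]]+[(0,0,70,0)]);show("w3")
E
python3 dr.py; python3 - <<'E'
import pickle;print(pickle.load(open("w3.pkl","rb"))["s"]["tool_pos"])
E
```

```text
w1 [ 546.61 -332.44  182.09] 76.49
grip+up [ 536.46 -353.95  185.69] 78.49
w2 [581.32   9.65 185.69] 84.89
w3 [ 685.31 -112.32   39.69] 97.41
[ 685.95702946 -112.42455012   40.64759879]
```

>>> apply_moves([
  [-1,4,0.38,1,0,0,0],
  [-1,5,0.23,0,0,0,0],
  [-1,5,0.23,0,0,0,0],
  [-1,5,0.23,0,0,0,0],
  [-1,5,0.23,0,0,0,0],
  [-1,4,0.18,0,0,0,0],
  [-1,4,0.18,0,0,0,0],
  [-1,0,0,0,0,0,0],
])

```text
time: 11.6
tool_pos: [682.8, -79.7, 38.7]
tcp_rot: [-180.0, -0.0, 97.4]
ft_force: [0.1, -0.2, -0.9]
finger_gap: 17.1
grip_force: 78.5
```

```bash
python3 - <<'E'
from h import *
from bench import r
d={n:r.snapshot(n) for n in("scene","side")};w=wrist(r,"w4");print(w["s"]["tool_pos"],w["s"]["ft_force"],w["s"]["wrist_torque"]);pickle.dump(d,open("d4.pkl","wb"))
A=cv2.resize(d["scene"]["color"][235:285,360:424],(600,468),interpolation=cv2.INTER_CUBIC)
cv2.imwrite("pics/sc4.png",A)
E
```

```text
[682.84762145 -80.32971569  38.71558649] [-0.03937319  0.29335635 -0.24673322] [-0.11921695 -0.00481885 -0.00312428]
```

View pics/sc4.png

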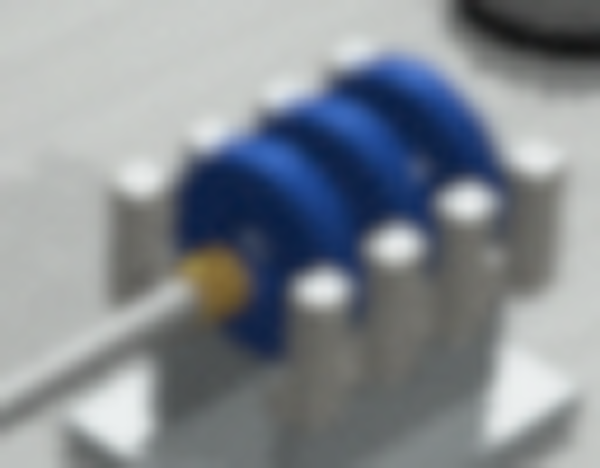

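The crop shows the bulb at (218,283), heading for ring0's bore at about (257,258), so it is aligned within resolution. I feel my way in from here.

>>> apply_moves([
  [-1,1.5,0.07,0,0,0,0],
  [-1,1.5,0.07,0,0,0,0],
  [-1,0,0,0,0,0,0],
  [-1,0,0,0,0,0,0],
  [-1,0,0,0,0,0,0],
  [-1,0,0,0,0,0,0],
  [-1,0,0,0,0,0,0],
  [-1,0,0,0,0,0,0],
])

```text
time: 12.55
tool_pos: [682.6, -77.4, 38.7]
tcp_rot: [-180.0, -0.0, 97.4]
ft_force: [0.7, -0.6, -1.9]
finger_gap: 17.4
grip_force: 78.5
```

```bash
cat > f.py <<'E'
from bench import r
s=r.sense();print(s["time"],s["tool_pos"].round(1),s["ft_force"].round(2),s["wrist_torque"].round(3))
E
python3 f.py
```

```text
12.55 [682.6 -77.4  38.7] [ 0.68 -0.6  -1.9 ] [-0.075 -0.079  0.042]
```

>>> apply_moves([
  [-1,0.5,0.02,0,0,0,0],
  [-1,0.5,0.02,0,0,0,0],
  [-1,0.5,0.03,0,0,0,0],
  [-1,0,0,0,0,0,0],
  [-1,0,0,0,0,0,0],
  [-1,0,0,0,0,0,0],
  [-1,0,0,0,0,0,0],
  [-1,0,0,0,0,0,0],
])

```text
time: 13.35
tool_pos: [682.5, -75.9, 38.7]
tcp_rot: [180.0, -0.0, 97.4]
ft_force: [-0.0, -0.2, -1.4]
finger_gap: 17.4
grip_force: 78.5
```

```bash
python3 f.py
```

```text
13.35 [682.5 -75.9  38.7] [-0.01 -0.18 -1.42] [-0.104  0.009  0.053]
```

>>> apply_moves([
  [-1,0.5,0.02,0,0,0,0],
  [-1,0.5,0.02,0,0,0,0],
  [-1,0.5,0.03,0,0,0,0],
  [-1,0,0,0,0,0,0],
  [-1,0,0,0,0,0,0],
  [-1,0,0,0,0,0,0],
  [-1,0,0,0,0,0,0],
  [-1,0,0,0,0,0,0],
])

```text
time: 14.15
tool_pos: [682.3, -74.4, 38.6]
tcp_rot: [-180.0, -0.0, 97.4]
ft_force: [-0.0, 0.2, -1.4]
finger_gap: 17.2
grip_force: 78.5
```

>>> apply_moves([
  [-1,0.5,0.02,0,0,0,0],
  [-1,0.5,0.02,0,0,0,0],
  [-1,0.5,0.03,0,0,0,0],
  [-1,0,0,0,0,0,0],
  [-1,0,0,0,0,0,0],
  [-1,0,0,0,0,0,0],
  [-1,0,0,0,0,0,0],
  [-1,0,0,0,0,0,0],
])

```text
time: 14.95
tool_pos: [682.2, -72.9, 38.7]
tcp_rot: [180.0, 0.0, 97.4]
ft_force: [0.3, -1.1, -1.1]
finger_gap: 17.3
grip_force: 78.5
```

>>> apply_moves([
  [-1,0.5,0.02,0,0,0,0],
  [-1,0.5,0.02,0,0,0,0],
  [-1,0.5,0.03,0,0,0,0],
  [-1,0,0,0,0,0,0],
  [-1,0,0,0,0,0,0],
  [-1,0,0,0,0,0,0],
  [-1,0,0,0,0,0,0],
  [-1,0,0,0,0,0,0],
])

```text
time: 15.75
tool_pos: [682.1, -71.4, 38.7]
tcp_rot: [-180.0, -0.0, 97.4]
ft_force: [-0.2, 0.1, -0.8]
finger_gap: 17.3
grip_force: 78.5
```

```bash
python3 f.py
```

```text
15.75 [682.1 -71.4  38.7] [-0.2   0.08 -0.76] [-0.088  0.01   0.042]
```

>>> apply_moves([
  [-1,0.5,0.02,0,0,0,0],
  [-1,0.5,0.02,0,0,0,0],
  [-1,0.5,0.03,0,0,0,0],
  [-1,0.5,0.02,0,0,0,0],
  [-1,0,0,0,0,0,0],
  [-1,0,0,0,0,0,0],
  [-1,0,0,0,0,0,0],
  [-1,0,0,0,0,0,0],
])

```text
time: 16.55
tool_pos: [681.9, -69.4, 38.7]
tcp_rot: [-180.0, 0.0, 97.4]
ft_force: [0.4, -0.5, -1.0]
finger_gap: 17.4
grip_force: 78.5
```

>>> apply_moves([
  [-1,1.25,0.06,0,0,0,0],
  [-1,1.25,0.06,0,0,0,0],
  [-1,1.25,0.06,0,0,0,0],
  [-1,1.25,0.06,0,0,0,0],
  [-1,1.25,0.05,0,0,0,0],
  [-1,1.25,0.05,0,0,0,0],
  [-1,1.25,0.06,0,0,0,0],
  [-1,1.25,0.06,0,0,0,0],
])

```text
time: 17.35
tool_pos: [681.1, -59.3, 38.7]
tcp_rot: [-180.0, 0.0, 97.4]
ft_force: [-0.7, -0.5, -1.6]
finger_gap: 17.5
grip_force: 78.5
```

```bash
python3 f.py; python3 - <<'E'
from h import *
from bench import r
d={n:r.snapshot(n) for n in("scene","side")};w=wrist(r,"w5");pickle.dump(d,open("d5.pkl","wb"))
A=cv2.resize(d["scene"]["color"][235:285,360:424],(600,468),interpolation=cv2.INTER_CUBIC)
B=w["color"][:160];cv2.imwrite("pics/c5.png",np.vstack([A,cv2.resize(B,(600,130))]))
E
```

```text
17.35 [681.1 -59.3  38.7] [-0.68 -0.53 -1.61] [-0.058  0.046  0.007]
```

View pics/c5.png

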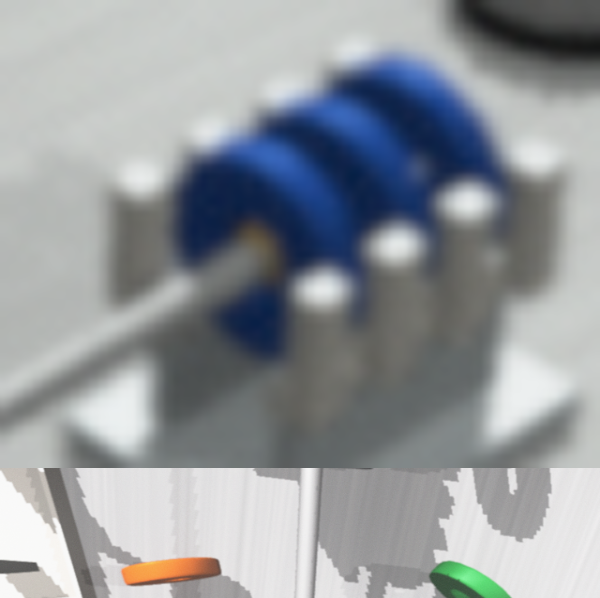

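The crop shows the bulb inside ring0's bore at about (262,248), with the ring undisturbed. I continue to ring1.

>>> apply_moves([
  [-1,1,0.05,0,0,0,0],
  [-1,1,0.05,0,0,0,0],
  [-1,1,0.05,0,0,0,0],
  [-1,1,0.05,0,0,0,0],
  [-1,0.5,0.02,0,0,0,0],
  [-1,0.5,0.02,0,0,0,0],
  [-1,0.5,0.02,0,0,0,0],
  [-1,0,0,0,0,0,0],
])

```text
time: 18.3
tool_pos: [680.6, -53.9, 38.7]
tcp_rot: [-180.0, -0.0, 97.4]
ft_force: [0.3, -0.2, -1.7]
finger_gap: 17.4
grip_force: 78.5
```

>>> apply_moves([
  [-1,0.5,0.02,0,0,0,0],
  [-1,0.5,0.02,0,0,0,0],
  [-1,0.5,0.03,0,0,0,0],
  [-1,0,0,0,0,0,0],
  [-1,0,0,0,0,0,0],
  [-1,0,0,0,0,0,0],
  [-1,0,0,0,0,0,0],
  [-1,0,0,0,0,0,0],
])

```text
time: 19.1
tool_pos: [680.5, -52.5, 38.7]
tcp_rot: [180.0, 0.0, 97.4]
ft_force: [-0.6, 0.2, -0.9]
finger_gap: 17.0
grip_force: 78.5
```

```bash
python3 f.py
```

```text
19.1 [680.5 -52.5  38.7] [-0.59  0.21 -0.93] [ 0.014 -0.035 -0.027]
```

>>> apply_moves([
  [-1,0.5,0.02,0,0,0,0],
  [-1,0.5,0.02,0,0,0,0],
  [-1,0.5,0.03,0,0,0,0],
  [-1,0,0,0,0,0,0],
  [-1,0,0,0,0,0,0],
  [-1,0,0,0,0,0,0],
  [-1,0,0,0,0,0,0],
  [-1,0,0,0,0,0,0],
])

```text
time: 19.9
tool_pos: [680.4, -51.0, 38.7]
tcp_rot: [180.0, 0.0, 97.4]
ft_force: [0.6, -0.3, -2.1]
finger_gap: 17.3
grip_force: 78.5
```

```bash
python3 f.py
```

```text
19.9 [680.4 -51.   38.7] [ 0.57 -0.29 -2.06] [-0.073 -0.021  0.041]
```

>>> apply_moves([
  [-1,0.5,0.02,0,0,0,0],
  [-1,0.5,0.02,0,0,0,0],
  [-1,0.5,0.03,0,0,0,0],
  [-1,0,0,0,0,0,0],
  [-1,0,0,0,0,0,0],
  [-1,0,0,0,0,0,0],
  [-1,0,0,0,0,0,0],
  [-1,0,0,0,0,0,0],
])

```text
time: 20.7
tool_pos: [680.2, -49.5, 38.7]
tcp_rot: [-180.0, 0.0, 97.4]
ft_force: [-0.1, 0.0, -1.8]
finger_gap: 17.3
grip_force: 78.5
```

>>> apply_moves([
  [-1,0.5,0.02,0,0,0,0],
  [-1,0.5,0.02,0,0,0,0],
  [-1,0.5,0.03,0,0,0,0],
  [-1,0.5,0.02,0,0,0,0],
  [-1,0,0,0,0,0,0],
  [-1,0,0,0,0,0,0],
  [-1,0,0,0,0,0,0],
  [-1,0,0,0,0,0,0],
])

```text
time: 21.5
tool_pos: [680.1, -47.5, 38.7]
tcp_rot: [-180.0, -0.0, 97.4]
ft_force: [0.2, -0.3, -1.2]
finger_gap: 17.6
grip_force: 78.5
```

>>> apply_moves([
  [-1,1.5,0.07,0,0,0,0],
  [-1,1.5,0.07,0,0,0,0],
  [-1,1.5,0.07,0,0,0,0],
  [-1,1.5,0.07,0,0,0,0],
  [-1,1.5,0.06,0,0,0,0],
  [-1,1.5,0.07,0,0,0,0],
  [-1,1.5,0.07,0,0,0,0],
  [-1,1.5,0.07,0,0,0,0],
])

```text
time: 22.3
tool_pos: [679.1, -35.4, 38.7]
tcp_rot: [-180.0, 0.0, 97.4]
ft_force: [-0.4, 0.9, -1.4]
finger_gap: 17.3
grip_force: 78.5
```

```bash
python3 f.py
```

```text
22.3 [679.1 -35.4  38.7] [-0.36  0.86 -1.36] [-0.062  0.037  0.057]
```

Nose at about +12 with no contact. Now ring2.

>>> apply_moves([
  [-1,0.5,0.02,0,0,0,0],
  [-1,0.5,0.02,0,0,0,0],
  [-1,0.5,0.03,0,0,0,0],
  [-1,0.5,0.02,0,0,0,0],
  [-1,0.5,0.02,0,0,0,0],
  [-1,0.5,0.02,0,0,0,0],
  [-1,0.5,0.02,0,0,0,0],
  [-1,0,0,0,0,0,0],
])

```text
time: 23.1
tool_pos: [678.8, -31.9, 38.7]
tcp_rot: [180.0, 0.0, 97.4]
ft_force: [-0.3, -0.6, -2.2]
finger_gap: 17.5
grip_force: 78.5
```

>>> apply_moves([
  [-1,0.5,0.02,0,0,0,0],
  [-1,0.5,0.02,0,0,0,0],
  [-1,0.5,0.03,0,0,0,0],
  [-1,0,0,0,0,0,0],
  [-1,0,0,0,0,0,0],
  [-1,0,0,0,0,0,0],
  [-1,0,0,0,0,0,0],
  [-1,0,0,0,0,0,0],
])

```text
time: 23.9
tool_pos: [678.7, -30.5, 38.7]
tcp_rot: [180.0, -0.0, 97.4]
ft_force: [0.2, -0.2, -1.0]
finger_gap: 17.0
grip_force: 78.5
```

```bash
python3 f.py
```

```text
23.9 [678.7 -30.5  38.7] [ 0.17 -0.17 -0.98] [-0.021 -0.022 -0.046]
```

>>> apply_moves([
  [-1,0.5,0.02,0,0,0,0],
  [-1,0.5,0.02,0,0,0,0],
  [-1,0.5,0.03,0,0,0,0],
  [-1,0,0,0,0,0,0],
  [-1,0,0,0,0,0,0],
  [-1,0,0,0,0,0,0],
  [-1,0,0,0,0,0,0],
  [-1,0,0,0,0,0,0],
])

```text
time: 24.7
tool_pos: [678.5, -29.0, 38.7]
tcp_rot: [180.0, -0.0, 97.4]
ft_force: [0.5, 0.3, -1.5]
finger_gap: 17.1
grip_force: 78.5
```

```bash
python3 f.py
```

```text
24.7 [678.5 -29.   38.7] [ 0.5  0.3 -1.5] [-0.128 -0.012  0.018]
```

Nose at about +18.5.

>>> apply_moves([
  [-1,0.5,0.02,0,0,0,0],
  [-1,0.5,0.02,0,0,0,0],
  [-1,0.5,0.03,0,0,0,0],
  [-1,0.5,0.02,0,0,0,0],
  [-1,0,0,0,0,0,0],
  [-1,0,0,0,0,0,0],
  [-1,0,0,0,0,0,0],
  [-1,0,0,0,0,0,0],
])

```text
time: 25.5
tool_pos: [678.4, -27.0, 38.7]
tcp_rot: [180.0, -0.0, 97.4]
ft_force: [-1.1, -0.8, -1.4]
finger_gap: 17.5
grip_force: 78.5
```

>>> apply_moves([
  [-1,0.5,0.02,0,0,0,0],
  [-1,0.5,0.02,0,0,0,0],
  [-1,0.5,0.03,0,0,0,0],
  [-1,0.5,0.02,0,0,0,0],
  [-1,0,0,0,0,0,0],
  [-1,0,0,0,0,0,0],
  [-1,0,0,0,0,0,0],
  [-1,0,0,0,0,0,0],
])

```text
time: 26.3
tool_pos: [678.2, -25.0, 38.7]
tcp_rot: [-180.0, -0.0, 97.4]
ft_force: [-0.4, -0.0, -1.5]
finger_gap: 17.3
grip_force: 78.5
```

>>> apply_moves([
  [-1,2,0.09,0,0,0,0],
  [-1,2,0.09,0,0,0,0],
  [-1,2,0.09,0,0,0,0],
  [-1,2,0.09,0,0,0,0],
  [-1,2,0.09,0,0,0,0],
  [-1,2,0.09,0,0,0,0],
  [-1,2,0.09,0,0,0,0],
  [-1,2,0.1,0,0,0,0],
])

```text
time: 27.1
tool_pos: [676.9, -8.9, 38.7]
tcp_rot: [180.0, 0.0, 97.4]
ft_force: [-0.4, 0.5, -0.8]
finger_gap: 17.2
grip_force: 78.5
```

```bash
python3 f.py;python3 - <<'E'
from h import *
from bench import r
d={n:r.snapshot(n) for n in("scene","side")};w=wrist(r,"w6");pickle.dump(d,open("d6.pkl","wb"))
A=cv2.resize(d["side"]["color"][235:290,230:290],(600,550),interpolation=cv2.INTER_CUBIC)
cv2.imwrite("pics/c6.png",A)
E
```

```text
27.1 [676.9  -8.9  38.7] [-0.37  0.54 -0.79] [-0.037  0.045  0.003]
```

View pics/c6.png

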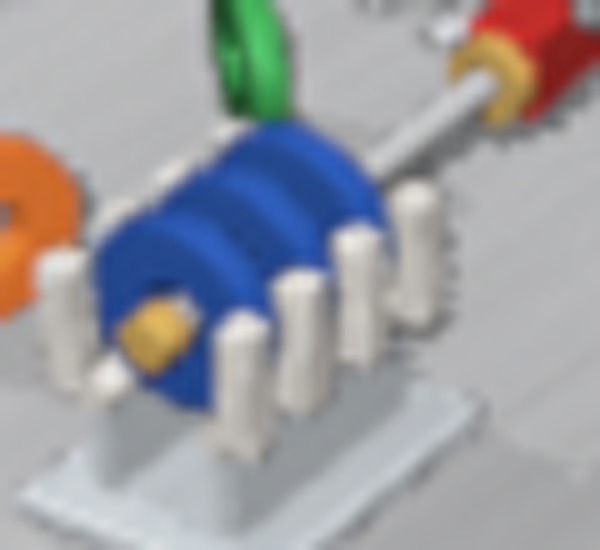

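The crop shows the bulb out past ring2 at (157,335), with all three rings threaded and still standing. I advance to centre them on the shaft, then lift gently.

>>> apply_moves([
  [-1,4,0.18,0,0,0,0],
  [-1,5,0.23,0,0,0,0],
  [-1,5,0.23,0,0,0,0],
  [-1,5,0.23,0,0,0,0],
  [-1,5,0.23,0,0,0,0],
  [-1,5,0.23,0,0,0,0],
  [-1,2.5,0.11,0,0,0,0],
  [-1,0,0,0,0,0,0],
])

```text
time: 28.05
tool_pos: [674.2, 22.9, 38.7]
tcp_rot: [-180.0, -0.0, 97.4]
ft_force: [1.0, 0.1, -1.2]
finger_gap: 17.5
grip_force: 78.5
```

>>> apply_moves([
  [-1,0,0,-1,0,0,0],
  [-1,0,0,-1,0,0,0],
  [-1,0,0,-1,0,0,0],
  [-1,0,0,-1,0,0,0],
  [-1,0,0,-1,0,0,0],
  [-1,0,0,-1,0,0,0],
  [-1,0,0,-1,0,0,0],
  [-1,0,0,-1,0,0,0],
])

```text
time: 28.85
tool_pos: [674.1, 22.4, 46.6]
tcp_rot: [-180.0, 0.0, 97.4]
ft_force: [0.0, -0.3, -3.3]
finger_gap: 17.4
grip_force: 78.4
```

```bash
python3 f.py
```

```text
28.85 [674.1  22.4  46.6] [ 0.05 -0.28 -3.26] [-0.184 -0.024  0.006]
```

>>> apply_moves([
  [-1,0,0,-3,0,0,0],
  [-1,0,0,-5,0,0,0],
  [-1,0,0,-6,0,0,0],
  [-1,0,0,-6,0,0,0],
  [-1,0,0,-6,0,0,0],
  [-1,0,0,-6,0,0,0],
  [-1,0,0,-6,0,0,0],
  [-1,0,0,-6,0,0,0],
])

```text
time: 29.65
tool_pos: [674.2, 22.4, 91.3]
tcp_rot: [180.0, 0.0, 97.4]
ft_force: [0.0, -0.5, -2.3]
finger_gap: 16.9
grip_force: 78.4
```

>>> apply_moves([
  [-1,0,0,-6,0,0,0],
  [-1,0,0,-6,0,0,0],
  [-1,0,0,-6,0,0,0],
  [-1,0,0,-6,0,0,0],
  [-1,0,0,-6,0,0,0],
  [-1,0,0,-6,0,0,0],
  [-1,0,0,-4,0,0,0],
  [-1,0,0,-2,0,0,0],
])

```text
time: 30.45
tool_pos: [674.5, 22.4, 133.4]
tcp_rot: [180.0, 0.0, 97.4]
ft_force: [0.9, 0.9, -3.3]
finger_gap: 17.3
grip_force: 78.4
```

```bash
python3 f.py;python3 - <<'E'
from h import *
from bench import r
d={n:r.snapshot(n) for n in("scene","side")};w=wrist(r,"w7");pickle.dump(d,open("d7.pkl","wb"))
P=cloud(w);H=hsv(w);b=inr(H,(105,120,30),(130,255,255))&(P[...,2]>100);print(w["s"]["tool_pos"])
n,L,st,ce=cv2.connectedComponentsWithStats(b.astype(np.uint8))
for i in range(1,n):
    if st[i,4]>40: stat("blue",P[L==i])
cv2.imwrite("pics/c7.png",np.vstack([w["color"][:250],cv2.resize(d["scene"]["color"][190:310,260:460],(640,384))[:350]]))
E
```

```text
30.45 [674.5  22.4 133.4] [ 0.89  0.91 -3.31] [-0.182 -0.027  0.008]
[674.41763728  22.36335097 133.07050941]
blue 5148 mean [664.4 126.2 162.6] lo [643.3 118.4 133.8] hi [684.1 142.4 172.9] dir 11.5 ext 40.7
blue 3073 mean [665.1 102.6 169.2] lo [644.2  97.4 158. ] hi [685.6 107.6 173.4] dir 5.1 ext 41.4
```

View pics/c7.png

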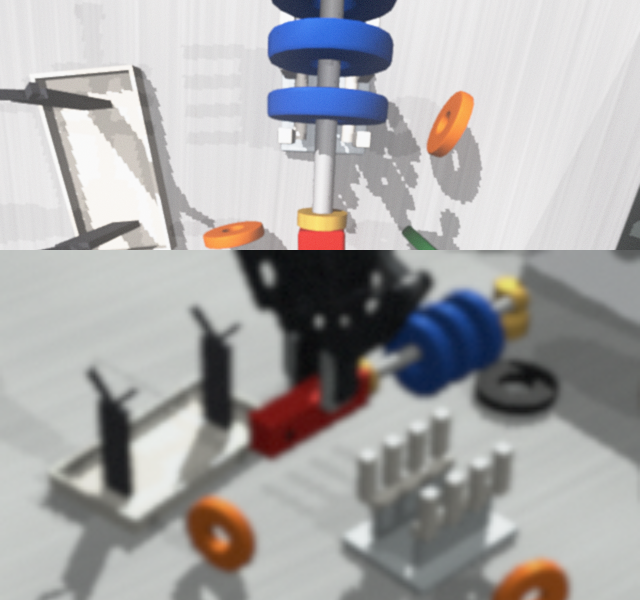

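All three rings hang on the shaft, at wrist view rows 5–110, and the rack is empty. Next I carry them to the stand.

```bash
cat >> dr.py <<'E'
go([(4,.38,1,0)]+[(5,.23,0,0)]*4+[(4,.18,0,0)]*2+[(3,.14,0,0)]+[(1.5,.07,0,0)]*3+[(1.5,.07,0,0),(2,.09,0,0),(10,.46,0,0),(5.5,.26,0,0)]+[(1.5,.07,0,0)]*3+[(2,.09,0,0),(12,.55,0,0),(3.5,.15,0,0),(1.5,.07,0,0),(1.5,.07,0,0),(2,.09,0,0),(2,.09,0,0),(16,.73,0,0),(31.5,1.44,0,0),(0,0,-94,0)]);show("now")
E
python3 - <<'E'
from pose import *
import dr
p=tcp(rp(-67,102.,np.array([493,43.7])),104.6);print(p)
plan(dr.T,dr.R.as_euler("xyz",degrees=True),[*p,138.7],[180,0,104.6],24)
E
```

```text
w1 [ 546.61 -332.44  182.09] 76.49
grip+up [ 536.46 -353.95  185.69] 78.49
w2 [581.32   9.65 185.69] 84.89
w3 [ 685.31 -112.32   39.69] 97.41
now [674.23  22.38 132.69] 97.41
[514.99630275 -52.8025827 ]
[-2.3, -7.0, -0.3] [0.0, 0.0, -0.06]
[-2.2, -7.0, -0.3] [0.0, 0.0, -0.06]
[-2.2, -7.0, -0.3] [0.0, 0.0, -0.06]
[-2.1, -7.0, -0.3] [0.0, 0.0, -0.06]
[-2.1, -7.0, -0.3] [0.0, 0.0, -0.06]
[-2.1, -7.0, -0.3] [0.0, 0.0, -0.06]
[-2.0, -7.1, -0.3] [0.0, 0.0, -0.06]
[-2.0, -7.1, -0.3] [0.0, 0.0, -0.06]
[-2.0, -7.1, -0.3] [0.0, 0.0, -0.06]
[-1.9, -7.1, -0.3] [0.0, 0.0, -0.06]
[-1.9, -7.1, -0.3] [0.0, 0.0, -0.06]
[-1.8, -7.1, -0.3] [0.0, 0.0, -0.06]
[-1.8, -7.1, -0.3] [0.0, 0.0, -0.06]
[-1.8, -7.1, -0.3] [0.0, 0.0, -0.06]
[-1.7, -7.1, -0.3] [0.0, 0.0, -0.06]
[-1.7, -7.1, -0.3] [0.0, 0.0, -0.06]
[-1.7, -7.1, -0.3] [0.0, 0.0, -0.06]
[-1.6, -7.2, -0.3] [0.0, 0.0, -0.06]
[-1.6, -7.2, -0.3] [0.0, 0.0, -0.06]
[-1.5, -7.2, -0.3] [0.0, 0.0, -0.06]
[-1.5, -7.2, -0.3] [0.0, 0.0, -0.06]
[-1.5, -7.2, -0.3] [0.0, 0.0, -0.06]
[-1.4, -7.2, -0.3] [0.0, 0.0, -0.06]
[-1.4, -7.2, -0.3] [0.0, 0.0, -0.06]
```

>>> apply_moves([
  [-1,-1,-3,-0.3,0,0,-0.06],
  [-1,-1.5,-5,-0.3,0,0,-0.06],
  [-1,-2.4,-8,-0.3,0,0,-0.06],
  [-1,-2.4,-8,-0.3,0,0,-0.06],
  [-1,-2.4,-8,-0.3,0,0,-0.06],
  [-1,-2.3,-8,-0.3,0,0,-0.06],
  [-1,-2.3,-8,-0.3,0,0,-0.06],
  [-1,-2.3,-8,-0.3,0,0,-0.06],
])

```text
time: 31.4
tool_pos: [620.7, -2.8, 135.2]
tcp_rot: [180.0, 0.0, 99.8]
ft_force: [-0.9, -0.9, -2.9]
finger_gap: 17.1
grip_force: 78.4
```

>>> apply_moves([
  [-1,-2.2,-8,-0.3,0,0,-0.06],
  [-1,-2.2,-8,-0.3,0,0,-0.06],
  [-1,-2.1,-8,-0.3,0,0,-0.06],
  [-1,-2.1,-8,-0.3,0,0,-0.06],
  [-1,-2,-8,-0.3,0,0,-0.06],
  [-1,-2,-8,-0.3,0,0,-0.06],
  [-1,-2,-8,-0.3,0,0,-0.06],
  [-1,-1.9,-8,-0.3,0,0,-0.06],
])

```text
time: 32.2
tool_pos: [561.0, -31.0, 137.6]
tcp_rot: [180.0, 0.0, 102.2]
ft_force: [0.2, -0.4, -2.8]
finger_gap: 17.2
grip_force: 78.4
```

>>> apply_moves([
  [-1,-1.8,-8,-0.3,0,0,-0.06],
  [-1,-1.8,-8,-0.3,0,0,-0.06],
  [-1,-1.8,-8,-0.3,0,0,-0.06],
  [-1,-1.7,-8,-0.3,0,0,-0.06],
  [-1,-1.4,-7,-0.3,0,0,-0.06],
  [-1,-1,-5,-0.3,0,0,-0.06],
  [-1,-0.8,-4,-0.3,0,0,-0.06],
  [-1,-0.4,-2,-0.3,0,0,-0.06],
])

```text
time: 33.0
tool_pos: [515.0, -52.6, 140.0]
tcp_rot: [180.0, 0.0, 104.6]
ft_force: [0.4, -0.2, -3.8]
finger_gap: 16.9
grip_force: 78.4
```

>>> apply_moves([
  [-1,0,0,0,0,0,0],
  [-1,0,0,0,0,0,0],
  [-1,0,0,0,0,0,0],
  [-1,0,0,0,0,0,0],
  [-1,0,0,0,0,0,0],
  [-1,0,0,0,0,0,0],
  [-1,0,0,0,0,0,0],
  [-1,0,0,0,0,0,0],
])

```text
time: 33.8
tool_pos: [515.3, -52.3, 139.9]
tcp_rot: [180.0, -0.0, 104.6]
ft_force: [-0.1, 0.0, -1.9]
finger_gap: 17.1
grip_force: 78.4
```

```bash
python3 f.py;python3 - <<'E'
from pose import *
from bench import r
d={n:r.snapshot(n) for n in("scene","side")};w=wrist(r,"w8");pickle.dump(d,open("d8.pkl","wb"))
P=cloud(w);H=hsv(w);print(w["s"]["tool_pos"],w["s"]["tcp_rot"])
st_=np.array([493,43.7]);nu=rp(1,102.,np.zeros(2));la=np.array([nu[1],-nu[0]])
b=inr(H,(105,120,30),(130,255,255))&(P[...,2]>100)
t=(P[b][:,:2]-st_)@nu;print("blue stand-x",np.percentile(t,[1,25,50,75,99]).round(1))
m=(H[...,2]<110)&(P[...,2]>60)&(P[...,2]<97);Q=P[m];t=(Q[:,:2]-st_)@nu;l=(Q[:,:2]-st_)@la
for s in(-50,50):
    k=(abs(t-s)<12)&(abs(l)<30);print("post",s,k.sum(),"t",np.percentile(t[k],[2,50,98]).round(1) if k.sum() else 0,"l",np.percentile(l[k],[2,50,98]).round(1) if k.sum() else 0,"z",np.percentile(Q[k][:,2],[2,98]).round(1) if k.sum() else 0)
cv2.imwrite("pics/c8.png",np.vstack([w["color"][:300],cv2.resize(d["side"]["color"][210:310,240:420],(540,300)).repeat(1,0) if 0 else cv2.copyMakeBorder(cv2.resize(d["side"]["color"][210:310,240:420],(540,300)),0,0,0,100,cv2.BORDER_CONSTANT)]))
E
```

```text
33.8 [515.3 -52.3 139.9] [-0.07  0.04 -1.89] [-0.143 -0.068 -0.025]
[515.28357742 -52.35431111 139.88504202] [ 1.79999283e+02 -1.72459427e-03  1.04610079e+02]
blue stand-x [-22.1 -16.2   0.3   5.3  22.1]
post -50 315 t [-51.5 -49.  -46.7] l [-19.9  -9.   18.7] z [68.7 92. ]
post 50 0 t 0 l 0 z 0
```

View pics/c8.png

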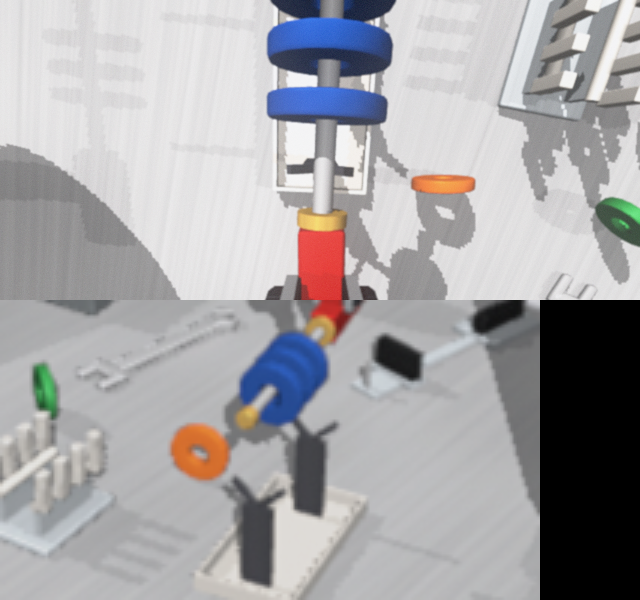

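The near post sits within 1 mm of prediction, and the rings hang centred over the tray at stand x from −22 to 22. Lowering.

>>> apply_moves([
  [-1,0,0,4,0,0,0],
  [-1,0,0,7,0,0,0],
  [-1,0,0,8,0,0,0],
  [-1,0,0,8,0,0,0],
  [-1,0,0,8,0,0,0],
  [-1,0,0,8,0,0,0],
  [-1,0,0,7,0,0,0],
  [-1,0,0,5,0,0,0],
])

```text
time: 34.75
tool_pos: [514.9, -52.3, 83.9]
tcp_rot: [-180.0, -0.0, 104.6]
ft_force: [-0.2, 0.4, -2.7]
finger_gap: 17.2
grip_force: 78.4
```

>>> apply_moves([
  [-1,0,0,5,0,0,0],
  [-1,0,0,5,0,0,0],
  [-1,0,0,5,0,0,0],
  [-1,0,0,4,0,0,0],
  [-1,0,0,3,0,0,0],
  [-1,0,0,1,0,0,0],
  [-1,0,0,0,0,0,0],
  [-1,0,0,0,0,0,0],
])

```text
time: 35.55
tool_pos: [515.4, -52.3, 62.1]
tcp_rot: [180.0, -0.0, 104.6]
ft_force: [-0.8, 1.3, -1.4]
finger_gap: 17.5
grip_force: 78.5
```

```bash
python3 f.py
```

```text
35.55 [515.4 -52.3  62.1] [-0.8   1.33 -1.37] [-0.062  0.164  0.148]
```

>>> apply_moves([
  [-1,0,0,0.5,0,0,0],
  [-1,0,0,0.5,0,0,0],
  [-1,0,0,0.5,0,0,0],
  [-1,0,0,0,0,0,0],
  [-1,0,0,0,0,0,0],
  [-1,0,0,0,0,0,0],
  [-1,0,0,0,0,0,0],
  [-1,0,0,0,0,0,0],
])

```text
time: 36.35
tool_pos: [515.4, -52.4, 60.5]
tcp_rot: [180.0, 0.0, 104.6]
ft_force: [-0.9, -0.0, 0.0]
finger_gap: 17.2
grip_force: 78.8
```

```bash
python3 f.py
```

```text
36.35 [515.4 -52.4  60.5] [-0.86 -0.01  0.04] [0.027 0.174 0.072]
```

>>> apply_moves([
  [-1,0,-0.5,0,0,0,0],
  [-1,0,-0.5,0,0,0,0],
  [-1,0,0,0.5,0,0,0],
  [-1,0,0,0.5,0,0,0],
  [-1,0,0,0,0,0,0],
  [-1,0,0,0,0,0,0],
  [-1,0,0,0,0,0,0],
  [-1,0,0,0,0,0,0],
])

```text
time: 37.15
tool_pos: [514.2, -52.7, 59.4]
tcp_rot: [-180.0, 0.0, 104.6]
ft_force: [-0.7, -0.3, 1.0]
finger_gap: 17.4
grip_force: 78.8
```

```bash
python3 f.py
```

```text
37.15 [514.2 -52.7  59.4] [-0.67 -0.25  0.98] [-0.084  0.282  0.123]
```

>>> apply_moves([
  [-1,0,-0.3,0,0,0,0],
  [-1,0,-0.3,0.3,0,0,0],
  [-1,0,0,0.3,0,0,0],
  [-1,0,0,0,0,0,0],
  [-1,0,0,0,0,0,0],
  [-1,0,0,0,0,0,0],
  [-1,0,0,0,0,0,0],
  [-1,0,0,0,0,0,0],
])

```text
time: 37.95
tool_pos: [513.9, -52.8, 58.9]
tcp_rot: [180.0, 0.0, 104.6]
ft_force: [-0.1, 0.6, 1.9]
finger_gap: 17.3
grip_force: 78.9
```

```bash
python3 f.py; python3 - <<'E'
from pose import *
from bench import r
w=wrist(r,"w9");H=hsv(w);P=cloud(w)
red=inr(H,(0,150,50),(8,255,255))
st_=np.array([493,43.7]);nu=rp(1,102.,np.zeros(2));la=np.array([nu[1],-nu[0]])
near=(P[...,2]>70)&(P[...,2]<90)&(H[...,1]<60);l=(P[...,:2]-st_)@la;t=(P[...,:2]-st_)@nu
for a,b in((-60,-54),(-45,-25),(-10,-7),(10,14),(30,45)):
    k=near&(abs(l)<9)&(t>a)&(t<b);print(a,k.sum(),np.nanmedian(l[k]).round(2),np.nanpercentile(P[k][:,2],[50,98]).round(1))
E
```

```text
37.95 [513.9 -52.8  58.9] [-0.08  0.64  1.92] [0.085 0.116 0.063]
-60 291 -1.05 [83.3 84.9]
-45 1098 -1.21 [83.3 85. ]
-10 194 -1.25 [83.4 85.1]
10 49 -1.26 [84.  85.6]
30 0 nan nan
  return np.nanmean(a, axis, out=out, keepdims=keepdims)
  return np.nanmean(a, axis, out=out, keepdims=keepdims)
```

The shaft is seated: level, its top at 85 mm, and carried by the posts. I release and retreat upward.

>>> apply_moves([
  [-0.4,0,0,0,0,0,0],
  [-0.3,0,0,0,0,0,0],
  [-0.2,0,0,0,0,0,0],
  [0,0,0,0,0,0,0],
  [0.2,0,0,0,0,0,0],
  [0.4,0,0,0,0,0,0],
  [0.4,0,0,0,0,0,0],
  [0.4,0,0,0,0,0,0],
], squeeze=30)

```text
time: 38.8
tool_pos: [513.7, -52.7, 58.8]
tcp_rot: [-180.0, -0.0, 104.6]
ft_force: [-0.2, -0.4, -0.2]
finger_gap: 59.6
grip_force: 0.0
```

```bash
python3 f.py; python3 - <<'E'
from pose import *
from bench import r
w=wrist(r,"w10");H=hsv(w);P=cloud(w);c=w["s"]["tool_pos"];print(w["s"]["finger_gap"])
red=inr(H,(0,150,50),(8,255,255))&(P[...,2]>80);stat("red",P[red])
st_=np.array([493,43.7]);nu=rp(1,102.,np.zeros(2))
b=inr(H,(105,120,30),(130,255,255))&(P[...,2]>60);t=(P[b][:,:2]-st_)@nu;print(np.percentile(t,[1,99]))
E
```

```text
38.8 [513.7 -52.7  58.8] [-0.2  -0.39 -0.16] [-0.04  -0.035  0.031]
59.554499309745246
red 6772 mean [514.5 -56.5  91.4] lo [499.7 -94.8  90. ] hi [529.8 -23.   92.6] dir 104.7 ext 74.0
[-22.34641962  21.35043771]
```

Released: the handle is level with its top at about 92 mm, and the rings are within ±22 mm of the stand's centre. Lifting away.

>>> apply_moves([
  [0.4,0,0,-3,0,0,0],
  [0.4,0,0,-6,0,0,0],
  [0.4,0,0,-10,0,0,0],
  [0.4,0,0,-15,0,0,0],
  [0.4,0,0,-20,0,0,0],
  [0.4,0,0,-20,0,0,0],
  [0.4,0,0,-20,0,0,0],
  [0.4,0,0,-15,0,0,0],
])

```text
time: 39.65
tool_pos: [514.6, -53.0, 170.9]
tcp_rot: [179.8, 0.1, 104.6]
ft_force: [0.5, -0.1, -0.1]
finger_gap: 59.7
grip_force: 0.0
```

>>> apply_moves([
  [0.4,0,0,0,0,0,0],
  [0.4,0,0,0,0,0,0],
  [0.4,0,0,0,0,0,0],
  [0.4,0,0,0,0,0,0],
  [0.4,0,0,0,0,0,0],
  [0.4,0,0,0,0,0,0],
  [0.4,0,0,0,0,0,0],
  [0.4,0,0,0,0,0,0],
])

```text
time: 40.45
tool_pos: [513.7, -52.8, 167.7]
tcp_rot: [-180.0, -0.0, 104.6]
ft_force: [-0.7, 0.7, 0.7]
finger_gap: 59.7
grip_force: 0.0
```

```bash
python3 f.py; python3 - <<'E'
from pose import *
from bench import r
w=wrist(r,"w11");H=hsv(w);P=cloud(w)
red=inr(H,(0,150,50),(8,255,255))&(P[...,2]>60)&(P[...,2]<100);stat("red",P[red])
st_=np.array([493,43.7]);nu=rp(1,102.,np.zeros(2));la=np.array([nu[1],-nu[0]])
Q=P[red][:,:2]-st_;print("handle x,y in stand",np.percentile(Q@nu,[1,99]),np.median(Q@la))
b=inr(H,(105,120,30),(130,255,255))&(P[...,2]>40)&(P[...,2]<120);t=(P[b][:,:2]-st_)@nu;print(np.percentile(t,[1,99]))
E
```

```text
40.45 [513.7 -52.8 167.7] [-0.66  0.73  0.74] [-0.004 -0.007  0.   ]
red 2404 mean [514.8 -57.9  91.5] lo [500.2 -95.9  90. ] hi [529.7 -23.5  92.9] dir 104.6 ext 74.5
handle x,y in stand [-143.88316719  -67.67697071] 0.22550701976932228
[-22.1441168   29.70798321]
```

```bash
python3 -c "
from bench import r
print(r.hand_in())"
```

```text
the job is handed in; nothing more can be done
None
```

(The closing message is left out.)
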